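# Lay out the paint samples and stain vials in the sample tray

## Task

Put the paint sample set into the wooden tray: lay all the tiles there are, in any colour order, as an overlapping row like roof shingles down the middle of the tray and square to it, the first with its head end up on the dark starter strip and its tail edge on the first pencil line, and each next one lapped over the one before with its tail edge on the floor at the next line, with no line skipped. Stand the two stain vials upright in the two bores at the tray's tail end, right to the bottom and in either order. Leave the solder spool, the paint tin and the spray can alone.

Things in the scene. Friction and masses are not known exactly. Their poses are not given: they have to be found in the camera images.
- tray: flat plywood sample tray, fixed to the bench, 300 x 120 mm, long axis = its x from head (-x) to tail (+x), z up, origin at the centre of its underside. Floor 6 mm above the bench; head wall 22 mm high, inner face at x = -142 mm; both long sides open, without lips; at the tail a wooden block (x 97 to 147 mm, top 30 mm above the bench) with two bores
- starter (a point): middle of the top of the dark starter strip that lies across the tray floor at the head: 10 mm wide along tray x (-136 to -126 mm), 100 mm long, its top 7 mm above the floor
- line0 (a point): middle of the first of six pencil lines across the tray floor (on the floor, tray x = -86.5, y = 0 mm), for the tail edge of the first tile; a tile in place has its centre 25.5 mm headward (-x) of its line and about 14 mm above the tray's underside, and slopes about 0.19 rad down towards the tail
- line5 (a point): middle of the sixth, last pencil line (tray x = 73.5, y = 0 mm); the lines are 32 mm apart
- mat: green cutting mat, 220 (x) x 300 (y) x 3 mm, fixed flat on the bench, on which the tiles lie loose at the start; origin at the centre of its underside
- bore0 (a point): centre of the mouth of the bore in the tray's block at tray x = 122, y = -28 mm, 30 mm above the bench; 25 mm in diameter, 20 mm deep with a flat bottom
- bore1 (a point): centre of the mouth of the bore in the tray's block at tray x = 122, y = 28 mm, 30 mm above the bench; 25 mm in diameter, 20 mm deep with a flat bottom
- tile0: light green painted hardwood sample tile, 52 (its x) x 38 (its y) x 6 mm (its z), 16 g, the same both ways round and both ways up; origin at its centre. It may be absent (no reading from the start)
- tile1: teal painted hardwood sample tile, 52 (its x) x 38 (its y) x 6 mm (its z), 16 g, the same both ways round and both ways up; origin at its centre. It may be absent (no reading from the start)
- tile2: pink painted hardwood sample tile, 52 (its x) x 38 (its y) x 6 mm (its z), 16 g, the same both ways round and both ways up; origin at its centre. It may be absent (no reading from the start)
- tile3: blue painted hardwood sample tile, 52 (its x) x 38 (its y) x 6 mm (its z), 16 g, the same both ways round and both ways up; origin at its centre. It may be absent (no reading from the start)
- tile4: yellow painted hardwood sample tile, 52 (its x) x 38 (its y) x 6 mm (its z), 16 g, the same both ways round and both ways up; origin at its centre. It may be absent (no reading from the start)
- tile5: purple painted hardwood sample tile, 52 (its x) x 38 (its y) x 6 mm (its z), 16 g, the same both ways round and both ways up; origin at its centre. It may be absent (no reading from the start)
- vial0: amber glass stain vial with a red cap, 22 mm in diameter, 70 mm high with the cap (glass to 52 mm, cap 21 mm in diameter), 35 g, standing upright on the bench at the start; origin at the centre of its bottom, z along it
- vial1: amber glass stain vial with a blue cap, 22 mm in diameter, 70 mm high with the cap (glass to 52 mm, cap 21 mm in diameter), 35 g, standing upright on the bench at the start; origin at the centre of its bottom, z along it
- spool: blue spool of solder, 60 mm in diameter, 50 mm high, origin at its bottom; bystander
- tin: paint tin, 80 mm in diameter, 60 mm high, origin at its bottom; bystander
- can: small yellow spray can with a red cap, 44 mm in diameter, 110 mm high, origin at its bottom; bystander
Not all that is in view belongs to the job. What is shaped like the vial0 but green or turquoise is not meant.

How it is judged:
By the outcome, as a careful person would: the job done as asked, in the order asked, and still so for the second after the job is handed in, with the robot touching nothing.
Of tile0, tile1, tile2, tile3, tile4, tile5 only 4 to 6 are there at a start; the rules pass over those that are not, and their reading is None.
At some moment in a run one of tile0, tile1, tile2, tile3, tile4, tile5 may be knocked a few centimetres aside while the robot is not near it.
It also fails if it takes over 210 s, if anything falls off the work surface, if the arm or the gripper's body presses on something with over 40 N, if the wrist force passes 120 N, or if a joint passes its speed limit or range.

## Robot

A 6-joint arm with a two-finger parallel gripper is mounted at the origin on the work surface. World frame = base frame: x ahead of the robot, y to its left, z up, the work surface at z = 0. Lengths are in m, angles in degrees, forces in N, time in s.
With the tool pointing down it reaches from about 0.4 to 0.825 m from the base axis. Payload 7 kg.
Tool frame: the origin (TCP) lies where the fingers leave the gripper's body, on its centre line; the fingertips stand 66 mm ahead of it and the grasp point (between the pads) lies 47 mm ahead of it; z points along the fingers, y is the direction in which the jaws open and shut (so a half turn about z gives the same grasp; the last joint's range is limited). The gripper opens to 88 mm and grips with 3 to 60 N. Pads are 19 mm wide; open, the fingers measure 130 mm over their backs; the gripper's body (78 mm by 193 mm) begins 47 mm behind the grasp point.
Start: joints at [-50.071, 20.546, 0.682, 0, -70.136, -16.507], TCP at [0.268, -0.619, 0.292] pointing down, gripper open.
Joint ranges: [-176.03, 176.03], [-82.01, 121.73], [-58.28, 71.71], [-173.87, 95.51], [-174.79, -0.11], [-173.66, 173.66]. Speed limits (degrees/s): [136.94, 136.94, 172.46, 180, 180, 180].

## Interface

Orientations are given as [roll, pitch, yaw] about the fixed x, y, z axes, in that order (R = Rz(yaw) Ry(pitch) Rx(roll)).
In Python, from plant import get_obs, snapshot, close_job gives the robot as it stands.
- The arm moves only by the tool play_rows, never from a script. Its argument "series" is a list of rows, each a list of 5 numbers: the opening in per cent of the stroke, from 0 (shut) to 100 (fully open), then the shift along the tool's x, y, z in m, then the turn about the tool's z in degrees. In form: [[jaw, dx, dy, dz, spin], ...]. A call has 1 to 10 rows; each row is the pose to reach, as a shift and turn from the pose commanded when the call began, along the tool's axes at that moment; what a row does not reach only later rows make up. A row lasts 1/10 s, in which the tool goes at most 50 mm and 8.59 degrees, less where a joint would pass 70% of its speed; a pose out of reach is approached as far as the arm can. A call with a gripper value outside its range is refused whole. The fingers move at their own pace and stop on an object; the grip force is fixed at half the most. Time passes only in rows, so rows that repeat a pose let the fingers close. It gives the time, the measured TCP pose, the force and the opening at its end, in the units of the state.
- get_obs(): the state, without advancing time (a new reading comes with each control period).
- snapshot(name): name is "scene" or "top" or "wrist"; returns a dict with "frame" (480x640x3 uint8, red, green, blue), "z_map" (480x640 float32, m along the optical axis (not along the pixel's ray), 0 where there is no reading), "mtx" (3x3 intrinsics, pixels), "camera_from_world" (4x4, takes a point from world to camera coordinates); the wrist camera has in their place "tool_from_camera" (4x4, takes a point from camera to tool coordinates, whose origin is the TCP and whose axes are the flange's). Camera axes: x right, y up, looking along -z (the intrinsics and any distortion apply to the point x, -y, -z); pixel columns grow to the right and rows downward; lengths in m; the calibration is good to about 2 mm. A picture is of the moment at which its call begins: read the wrist's pose just before it.
- close_job(): hands the job in, once; it reports no verdict.
The state is a dict: "clock": time; "joint_pos": joint angles; "qvel": joint speeds; "tau": joint torques, N m; "tool_pos": TCP position; "orientation": TCP orientation; "force": force on the tool from outside, world axes, zero at the start; "moment": the same for the moment, N m; "opening": finger opening in m.
Only numpy, scipy, OpenCV 4.12 (cv2) and the standard library are available. Lean on these libraries where they do the work, as an engineer would, in place of code of your own. Each camera call takes 0.05 s, during which the arm holds its last target.

## Working session

There is one attempt and no reset: what is moved stays moved. The work goes in short steps, Python scripts to look and compute and a tool call to move; the robot and the scene stay as the last step left them, time stands still between calls to the robot, and variables do not carry over. Pictures are saved under pics/ and viewed, and the job is handed in when it is done.

Besides the shell and the picture viewer there is one more tool, called after "Request:" as name([rows], argument=value, ...), one row to a line, values as JSON. play_rows: Moves the arm, as the interface text tells. Its arguments: {"type":"object","properties":{"series":{"type":"array"}},"required":["series"]}

```bash
mkdir -p pics; ls; cat > h.py <<'E'
import numpy as np,cv2
from plant import get_obs,snapshot
from scipy.spatial.transform import Rotation as R
def save(n,name,im): cv2.imwrite(f'pics/{name}.png',cv2.cvtColor(im,cv2.COLOR_RGB2BGR))
E
python3 - <<'E'
from h import *
o=get_obs();print(o)
for n in('scene','top','wrist'):
    s=snapshot(n);save(n,n+'0',s['frame']);np.savez(f'pics/{n}0.npz',**s)
    print(n,[ (k,v.tolist()) for k,v in s.items() if k not in('frame','z_map')])
E
```

```text
pics
{'clock': 0.0, 'joint_pos': array([-5.00719450e+01,  2.05929778e+01,  6.32973365e-01, -2.21490747e-02,
       -7.01357841e+01, -1.65052193e+01]), 'qvel': array([ 0.17990571,  0.08494966,  0.07302477,  0.05826501,  0.05437482,
       -0.04542398]), 'tau': array([ 1.91359875e-03, -5.82714272e+01,  2.93061680e+01,  6.99740097e+00,
        6.91430309e-03, -1.99353390e-04]), 'tool_pos': array([ 0.26813979, -0.61903093,  0.29119272]), 'orientation': array([ 1.79902243e+02, -7.25341196e-03, -1.56584702e+02]), 'force': array([-0.60167349,  0.62930457, -0.60744376]), 'moment': array([ 0.00337622, -0.02607056,  0.00873282]), 'opening': 0.0879917560116725}
scene [('mtx', [[488.02110265030336, 0.0, 328.0128183680683], [0.0, 488.02110265030336, 235.36875044685172], [0.0, 0.0, 1.0]]), ('camera_from_world', [[-0.865496393651604, 0.5009024515512688, -0.003567436894516319, 0.5037261282674371], [-0.282991530229298, -0.4830725336007951, 0.8285871837646227, 0.1363008999865033], [0.41331802089256625, 0.7181487737999954, 0.5598486869637319, -1.4114082582868293], [0.0, 0.0, 0.0, 1.0]])]
top [('mtx', [
[... 163 characters left out ...]
9998811783725032, -0.009563552295682468, 0.0475247110169058], [0.9970428551286759, -0.012780446807103708, 0.07577733972811276, -0.610077696088438], [-0.07589056221268081, -0.008619125003461398, 0.9970789002136281, -1.4869984226123694], [0.0, 0.0, 0.0, 1.0]])]
wrist [('mtx', [[340.3964359253073, 0.0, 316.9557392307736], [0.0, 340.3964359253073, 247.37576528852625], [0.0, 0.0, 1.0]]), ('tool_from_camera', [[0.0002064182339819846, 0.9597165544004931, 0.28096991404981136, 0.0756919515117816], [0.9999999786877056, -0.0001992304292580172, -5.414632571802553e-05, -0.0008490820453478376], [4.0126314331952245e-06, 0.2809699192384867, -0.9597165750715244, -0.09160690113446873], [0.0, 0.0, 0.0, 1.0]])]
```

View pics/top0.png

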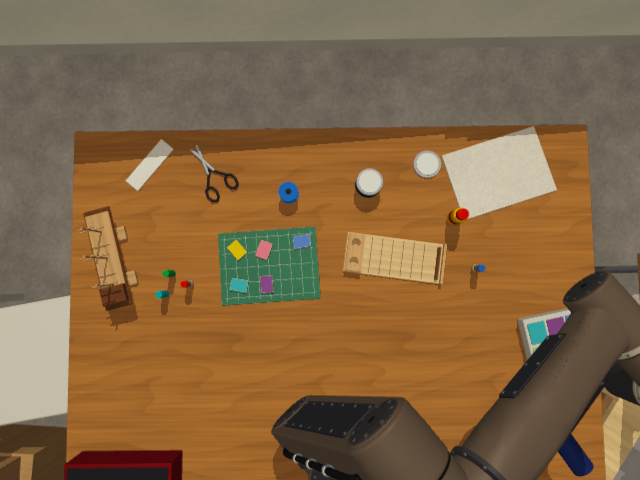

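View pics/scene0.png

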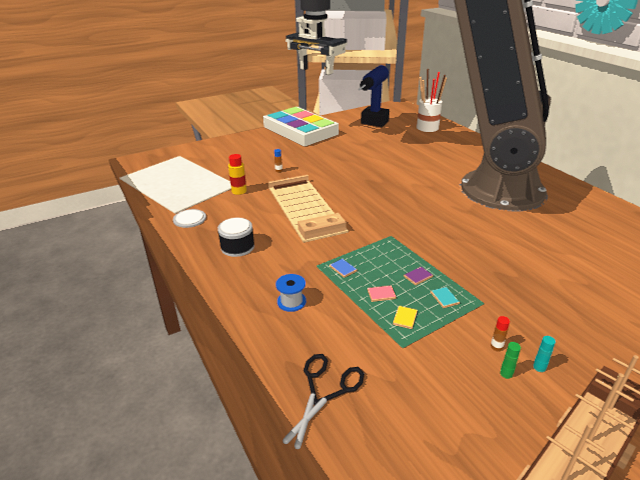

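View pics/wrist0.png

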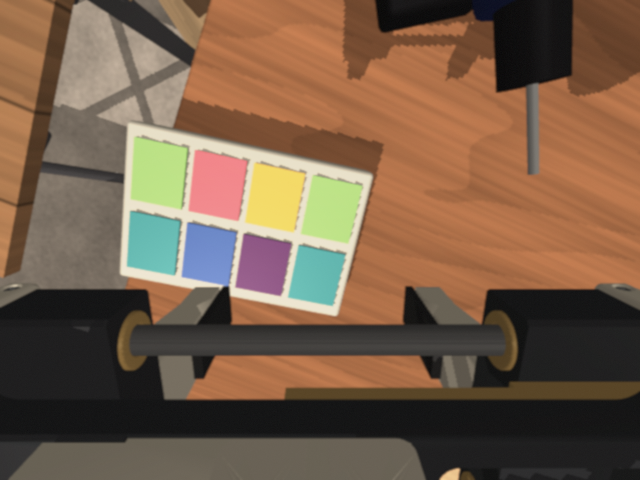

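```bash
cat >> h.py <<'E'
G=np.diag([1,-1,-1.])
def ray(px,s,T=None):
    """px Nx2 -> origin,dirs in world. fixed cams; wrist with T=world_from_tool"""
    px=np.atleast_2d(px).astype(float)
    d=np.c_[px,np.ones(len(px))]@np.linalg.inv(s['mtx']).T@G
    W=np.linalg.inv(s['camera_from_world']) if 'camera_from_world' in s else T@s['tool_from_camera']
    return W[:3,3],d@W[:3,:3].T
def onz(px,s,z,T=None):
    o,d=ray(px,s,T); t=(z-o[2])/d[:,2]; return o+d*t[:,None]
def toolT(o):
    T=np.eye(4);T[:3,:3]=R.from_euler('xyz',o['orientation'],degrees=True).as_matrix();T[:3,3]=o['tool_pos'];return T
HSV=dict(lgreen=((35,60,120),(48,255,255)),teal=((82,90,90),(97,255,255)),pink=((172,60,150),(180,255,255)),blue=((108,80,100),(122,255,255)),yellow=((24,140,150),(33,255,255)),purple=((140,60,60),(165,255,255)))
def tiles(s,z=.009,T=None,roi=None,minA=60):
    h=cv2.cvtColor(s['frame'],cv2.COLOR_RGB2HSV);out=[]
    for n,(a,b) in HSV.items():
        m=cv2.inRange(h,a,b)
        if roi: k=np.zeros_like(m);k[roi[1]:roi[3],roi[0]:roi[2]]=1;m*=k
        for c in cv2.findContours(m,cv2.RETR_EXTERNAL,cv2.CHAIN_APPROX_NONE)[0]:
            if cv2.contourArea(c)<minA: continue
            P=onz(c[:,0],s,z,T)[:,:2]
            (cx,cy),(w,l),a_=cv2.minAreaRect((P*1000).astype(np.float32))
            if w<l: w,l,a_=l,w,a_+90
            a_=(a_+90)%180-90
            out.append((n,np.round([cx,cy,w,l,a_],1),c[:,0].mean(0).round(0)))
    return out
E
python3 - <<'E'
from h import *
s=dict(np.load('pics/top0.npz'))
for t in tiles(s,roi=(215,220,325,310)):print(t)
print(onz([[185,284],[480,268]],s,.07))
print('tray corners',onz([[346,234],[446,244],[441,284],[343,275]],s,.006))
im=cv2.resize(s['frame'][215:315,140:500],None,fx=2.2,fy=2.2,interpolation=2);save(0,'c0',im)
E
```

```text
('teal', array([465.9, 280.5,  48.9,  37.1,  80.4]), array([238., 285.]))
('pink', array([572. , 204.8,  44.2,  33.7, -19.1]), array([264., 250.]))
('blue', array([595.9,  89. ,  48.3,  34.7, -79.4]), array([301., 241.]))
('yellow', array([573.4, 286.5,  51.3,  38.1,  40.4]), array([236., 250.]))
('purple', array([ 4.673e+02,  1.958e+02,  4.830e+01,  3.330e+01, -2.000e-01]), array([266., 284.]))
[[ 0.4712187   0.42637994  0.07      ]
 [ 0.50722819 -0.43113759  0.07      ]]
tray corners [[ 0.61619765 -0.04739904  0.006     ]
 [ 0.58178949 -0.35082192  0.006     ]
 [ 0.46090128 -0.33192699  0.006     ]
 [ 0.49159554 -0.03625732  0.006     ]]
```

View pics/c0.png

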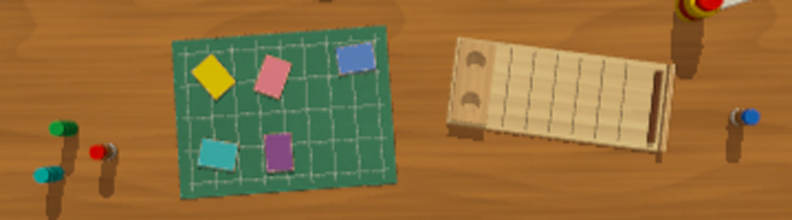

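```bash
cat >> h.py <<'E'
def go(x,y,z,yaw,grasp=None):
    """shift in tool axes from the present measured pose"""
    o=get_obs();T=toolT(o)
    d=T[:3,:3].T@(np.array([x,y,z])-o['tool_pos'])
    sp=-((yaw-o['orientation'][2]+180)%360-180)
    print('t %.1f'%o['clock'],'tcp',o['tool_pos'].round(4),o['orientation'].round(2),'q',o['joint_pos'].round(0).tolist(),'open %.4f'%o['opening'],'F',o['force'].round(1))
    print('GO d',d.round(4),'spin',round(sp,2),'rows>=',int(max(np.linalg.norm(d)/.05,abs(sp)/8.59))+1)
E
python3 -c "
from h import *
go(.532,-.24,.35,-96.3)"
```

```text
t 0.1 tcp [ 0.2682 -0.6191  0.2914] [ 1.7993e+02 -1.0000e-02 -1.5658e+02] q [-50.0, 21.0, 1.0, -0.0, -70.0, -17.0] open 0.0876 F [ 0.2  0.6 -1. ]
GO d [-0.3928  0.2431 -0.0583] spin -60.28 rows>= 10
```

Request:
play_rows([
  [100,-0.393,0.243,-0.058,-60.3],
  [100,-0.393,0.243,-0.058,-60.3],
  [100,-0.393,0.243,-0.058,-60.3],
  [100,-0.393,0.243,-0.058,-60.3],
  [100,-0.393,0.243,-0.058,-60.3],
  [100,-0.393,0.243,-0.058,-60.3],
  [100,-0.393,0.243,-0.058,-60.3],
  [100,-0.393,0.243,-0.058,-60.3],
  [100,-0.393,0.243,-0.058,-60.3],
  [100,-0.393,0.243,-0.058,-60.3],
])

```text
clock: 1.15
tool_pos: [0.5345, -0.2368, 0.3506]
orientation: [-179.9, 0.0, -96.1]
force: [-0.0, -0.1, 0.1]
opening: 0.0876
```

Request:
play_rows([
  [100,0,0,0,0],
  [100,0,0,0,0],
  [100,0,0,0,0],
  [100,0,0,0,0],
])

```text
clock: 1.55
tool_pos: [0.5316, -0.2412, 0.35]
orientation: [180.0, -0.0, -96.4]
force: [-0.2, -0.6, -0.1]
opening: 0.0875
```

```bash
python3 - <<'E'
from h import *
go(.532,-.24,.35,-96.3)
o=get_obs();s=snapshot('wrist');save(0,'w1',s['frame']);np.savez('pics/w1.npz',T=toolT(o),**s)
E
```

```text
t 1.6 tcp [ 0.5316 -0.2412  0.35  ] [179.98  -0.   -96.37] q [-5.0, 10.0, -6.0, 0.0, -74.0, -1.0] open 0.0875 F [-0.2 -0.6 -0.1]
GO d [-0.0013 -0.0003 -0.    ] spin -0.07 rows>= 1
```

View pics/w1.png

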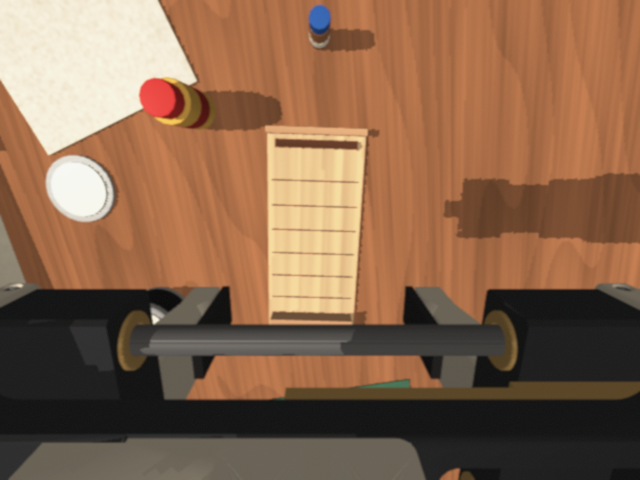

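```bash
python3 - <<'E'
from h import *
s=dict(np.load('pics/w1.npz'));T=s['T']
im=cv2.resize(s['frame'][120:330,250:380],None,fx=3.5,fy=2.8*1,interpolation=2);save(0,'c1',im)
g=cv2.cvtColor(s['frame'],cv2.COLOR_RGB2GRAY).astype(float)
from scipy.signal import find_peaks
# line subpixel positions at several columns
for c0 in (280,300,320,340,350):
    p=g[150:312,c0-5:c0+5].mean(1); b=cv2.GaussianBlur(p[:,None],(1,31),0)[:,0]; d=b-p
    pk,_=find_peaks(d[3:-3],height=8,distance=10); pk+=3
    sub=[ (np.arange(k-2,k+3)*np.clip(d[k-2:k+3],0,None)).sum()/np.clip(d[k-2:k+3],0,None).sum()+150 for k in pk]
    P=onz(np.c_[np.full(len(sub),c0-.5),sub],s,.006,T)
    print(c0,np.round(sub,1),(P[:,:2]*1000).round(1).tolist())
# side edges by row, wood color
h=cv2.cvtColor(s['frame'],cv2.COLOR_RGB2HSV)
for r in (165,190,215,240,265,290): print(r,[tuple(h[r,c]) for c in (262,266,268,270,272,276,350,354,358,362,366)])
E
```

```text
280 [179.3 204.6 228.8 252.1 274.4 295.9] [[574.6, -284.6], [579.2, -253.0], [583.7, -221.3], [588.2, -189.6], [592.7, -158.1], [597.2, -126.4]]
300 [180.  205.2 229.4 252.7 275.  296.5] [[549.7, -280.9], [553.7, -249.3], [557.7, -217.6], [561.7, -185.8], [565.7, -154.1], [569.7, -122.5]]
320 [180.6 205.9 230.  253.2 275.6 297.1] [[524.7, -277.4], [528.2, -245.5], [531.7, -213.8], [535.2, -182.1], [538.6, -150.3], [542.1, -118.5]]
340 [181.3 206.4 230.7 253.9 276.2 297.7] [[499.7, -273.8], [502.7, -242.0], [505.6, -210.1], [508.6, -178.2], [511.5, -146.4], [514.5, -114.4]]
350 [181.6 206.8 231.  254.2 276.5 297.9] [[487.2, -272.0], [489.9, -240.1], [492.6, -208.1], [495.3, -176.3], [498.0, -144.4], [500.7, -112.6]]
165 [(np.uint8(12), np.uint8(147), np.uint8(173)), (np.uint8(12), np.uint8(136), np.uint8(185)), (np.uint8(18), np.uint8(103), np.uint8(238)), (np.uint8(20), np.uint8(92), np.uint8(245)), (np.uint8(20), np.uint8(93), np.uint8(243)), (np.uint8(18), np.uint8(99), np.uint8(234)), (np.uint8(18), np.uint8(98), np.uint8(237)), (np.uint8(19), np.uint8(94), np.uint8(241)), (np.uin
[... 1957 characters left out ...]
nt8(239)), (np.uint8(20), np.uint8(93), np.uint8(244)), (np.uint8(12), np.uint8(134), np.uint8(146)), (np.uint8(11), np.uint8(148), np.uint8(176)), (np.uint8(12), np.uint8(149), np.uint8(180))]
290 [(np.uint8(12), np.uint8(148), np.uint8(195)), (np.uint8(12), np.uint8(148), np.uint8(179)), (np.uint8(14), np.uint8(121), np.uint8(220)), (np.uint8(20), np.uint8(93), np.uint8(244)), (np.uint8(19), np.uint8(94), np.uint8(242)), (np.uint8(19), np.uint8(96), np.uint8(240)), (np.uint8(19), np.uint8(96), np.uint8(240)), (np.uint8(17), np.uint8(102), np.uint8(235)), (np.uint8(12), np.uint8(149), np.uint8(151)), (np.uint8(12), np.uint8(148), np.uint8(176)), (np.uint8(11), np.uint8(147), np.uint8(175))]
```

View pics/c1.png

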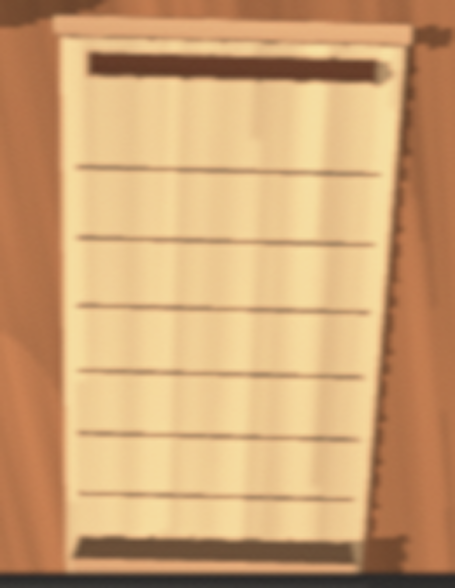

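```bash
cat >> h.py <<'E'
from scipy.signal import find_peaks
def tray(s,T,rows=(150,312),cols=(285,345),mid=(255,375)):
    g=cv2.GaussianBlur(s['frame'],(0,0),.7).astype(float);g=g[...,2]  # blue channel
    P=[]
    for c0 in range(cols[0],cols[1],5):
        p=g[rows[0]:rows[1],c0-3:c0+4].mean(1); d=cv2.GaussianBlur(p[:,None],(1,31),0)[:,0]-p
        pk,_=find_peaks(d[3:-3],height=6,distance=10);pk+=3
        if len(pk)!=6: continue
        sub=[(np.arange(k-2,k+3)*np.clip(d[k-2:k+3],0,None)).sum()/np.clip(d[k-2:k+3],0,None).sum()+rows[0] for k in pk]
        P.append(onz(np.c_[np.full(6,c0),sub],s,.006,T)[:,:2])
    P=np.array(P);print('cols',len(P))
    di=[np.linalg.svd(P[:,i]-P[:,i].mean(0))[2][0] for i in range(6)]
    a=np.median([np.degrees(np.arctan2(*( -d if d[0]>0 else d)[::-1]))%360-90 for d in di])
    ux=np.array([np.cos(np.radians(a)),np.sin(np.radians(a))]);uy=np.array([-ux[1],ux[0]])
    v=(P@ux).mean(0); x0=(v-np.array([-86.5+32*i for i in range(6)])/1000)
    e=[]
    for r in range(rows[0]+10,rows[1]-10,4):
        p=g[r-1:r+2].mean(0)[mid[0]:mid[1]]; th=(np.median(p)+p[:6].mean())/2
        i=np.where(p>th)[0];i0,i1=i[0],i[-1]
        l=i0-(p[i0]-th)/(p[i0]-p[i0-1]);q=i1+(p[i1]-th)/(p[i1]-p[i1+1])
        L=onz([[l+mid[0],r],[q+mid[0],r]],s,.006,T)[:,:2]@uy
        e.append(L)
    e=np.array(e)*1000;md=np.median(e,0)
    c=ux*x0.mean()+uy*md.mean()/1000
    print('angle',a.round(2),'spread x0 mm',(x0*1000).round(2),'edges',md,'width',md[0]-md[1])
    print('origin',c.round(4)); return c,a
E
python3 - <<'E'
from h import *
s=dict(np.load('pics/w1.npz'));print(tray(s,s['T']))
E
```

```text
cols 12
angle 81.79 spread x0 mm [-113.11 -113.16 -113.22 -113.27 -113.33 -113.4 ] edges [-625.16307287 -504.88995293] width -120.27311993796445
origin [ 0.5431 -0.1927]
(array([ 0.54307602, -0.1927403 ]), np.float64(81.79371175551259))
```

```bash
python3 -c "
from h import *
go(.53,.265,.33,-98.2)"
```

```text
t 1.6 tcp [ 0.5316 -0.2412  0.3501] [179.98  -0.   -96.37] q [-5.0, 10.0, -6.0, 0.0, -74.0, -1.0] open 0.0877 F [ 0.1 -0.2  0.3]
GO d [-0.5029  0.0578  0.0201] spin 1.83 rows>= 11
```

Request:
play_rows([
  [100,-0.503,0.058,0.02,1.8],
  [100,-0.503,0.058,0.02,1.8],
  [100,-0.503,0.058,0.02,1.8],
  [100,-0.503,0.058,0.02,1.8],
  [100,-0.503,0.058,0.02,1.8],
  [100,-0.503,0.058,0.02,1.8],
  [100,-0.503,0.058,0.02,1.8],
  [100,-0.503,0.058,0.02,1.8],
  [100,-0.503,0.058,0.02,1.8],
  [100,-0.503,0.058,0.02,1.8],
])

```text
clock: 2.6
tool_pos: [0.5296, 0.2607, 0.3306]
orientation: [-180.0, 0.0, -98.1]
force: [0.3, 0.0, -0.1]
opening: 0.0878
```

Request:
play_rows([
  [100,0,0,0,0],
  [100,0,0,0,0],
  [100,0,0,0,0],
  [100,0,0,0,0],
])

```text
clock: 3.0
tool_pos: [0.5299, 0.2581, 0.3307]
orientation: [-180.0, 0.0, -98.2]
force: [-0.0, 0.3, -0.4]
opening: 0.0875
```

```bash
cat >> h.py <<'E'
def wr(name):
    o=get_obs();s=snapshot('wrist');save(0,name,s['frame']);T=toolT(o);np.savez(f'pics/{name}.npz',T=T,**s);s['T']=T;return s
E
python3 - <<'E'
from h import *
go(.53,.265,.33,-98.2)
s=wr('w2')
for t in tiles(s,T=s['T'],minA=200):print(t)
E
```

```text
t 3.0 tcp [0.5299 0.2581 0.3307] [-1.7999e+02  1.0000e-02 -9.8170e+01] q [45.0, 11.0, -7.0, 0.0, -72.0, -53.0] open 0.0875 F [-0.   0.3 -0.4]
GO d [-0.0069  0.0009  0.0007] spin 0.03 rows>= 1
('teal', array([440.9, 508.2,  38.2,  18.8, -82.5]), array([404., 376.]))
('teal', array([465. , 280.1,  47.3,  33.4,  79.7]), array([372., 222.]))
('pink', array([572. , 204. ,  46.2,  32.5, -20.2]), array([276., 173.]))
('blue', array([755.3, 121.4,  90. ,  63.4,  -8.2]), array([105., 124.]))
('blue', array([595.8,  89. ,  48.3,  34.1, -82.1]), array([236.,  70.]))
('purple', array([467.6, 196.2,  48. ,  34. ,   4.6]), array([363., 153.]))
```

View pics/w2.png

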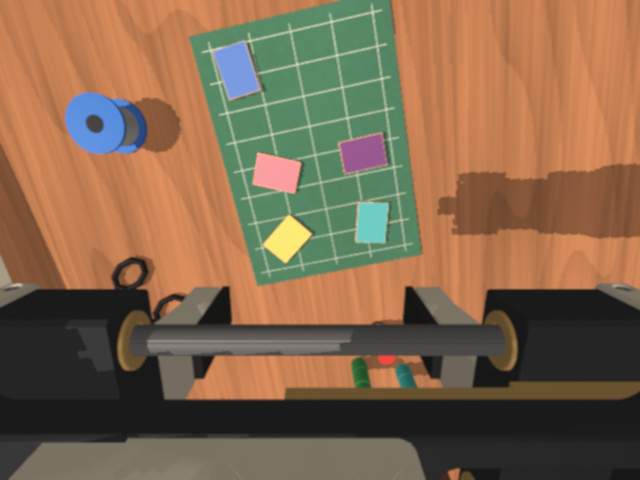

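```bash
cat >> h.py <<'E'
def pick(cx,cy,a,z,off=-.005):
    o=get_obs();yaw=min([a,a+180,a-180],key=lambda v:abs((v+98.2+180)%360-180))
    tx=np.array([np.cos(np.radians(yaw)),np.sin(np.radians(yaw))])
    p=np.array([cx,cy])/1000+off*tx; go(p[0],p[1],z,yaw)
E
python3 -c "
from h import *
pick(595.8,89.0,-81,.14)"
```

```text
t 3.0 tcp [0.53   0.2581 0.3308] [-1.7998e+02  2.0000e-02 -9.8180e+01] q [45.0, 11.0, -7.0, 0.0, -72.0, -53.0] open 0.0879 F [-0.1 -0.8  0.7]
GO d [ 0.1533 -0.0877  0.1908] spin -17.18 rows>= 6
```

Request:
play_rows([
  [70,0.153,-0.088,0.19,-17.2],
  [70,0.153,-0.088,0.19,-17.2],
  [70,0.153,-0.088,0.19,-17.2],
  [70,0.153,-0.088,0.19,-17.2],
  [70,0.153,-0.088,0.19,-17.2],
  [70,0.153,-0.088,0.19,-17.2],
  [70,0.153,-0.088,0.19,-17.2],
  [70,0.153,-0.088,0.19,-17.2],
  [70,0.153,-0.088,0.19,-17.2],
])

```text
clock: 3.95
tool_pos: [0.596, 0.0966, 0.1423]
orientation: [-179.8, 0.0, -80.8]
force: [-0.2, 0.4, 0.0]
opening: 0.0613
```

```bash
python3 - <<'E'
from h import *
pick(595.8,89.0,-81,.0705)
s=wr('w3')
for t in tiles(s,T=s['T'],minA=200):print(t)
E
```

```text
t 4.0 tcp [0.596  0.0966 0.1423] [-1.7983e+02  4.0000e-02 -8.0830e+01] q [28.0, 22.0, -19.0, 0.0, -49.0, -19.0] open 0.0613 F [-0.2  0.4  0. ]
GO d [0.0025 0.0016 0.0718] spin 0.17 rows>= 2
('pink', array([575.8, 187.7,  42.2,  18.2,   9.3]), array([323., 380.]))
('blue', array([761.2, 128. , 101.5,  50.4,  22.8]), array([ 87., 264.]))
('blue', array([596.1,  88.7,  48.6,  34.5, -81.8]), array([320., 250.]))
```

View pics/w3.png

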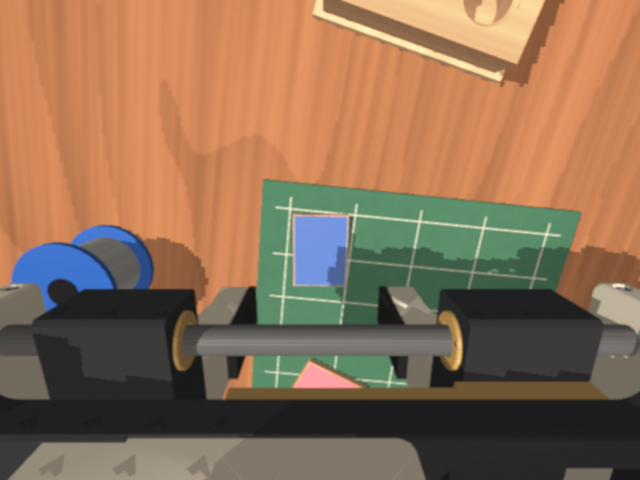

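Request:
play_rows([
  [70,0.003,0.0015,0.05,1],
  [70,0.003,0.0015,0.0715,1],
  [70,0.003,0.0015,0.0715,1],
  [70,0.003,0.0015,0.0715,1],
  [0,0.003,0.0015,0.0715,1],
  [0,0.003,0.0015,0.0715,1],
  [0,0.003,0.0015,0.0715,1],
  [0,0.003,0.0015,0.0715,1],
  [0,0.003,0.0015,0.0715,1],
])

```text
clock: 4.9
tool_pos: [0.5944, 0.0925, 0.0691]
orientation: [-180.0, 0.0, -81.9]
force: [-0.9, 1.6, 2.8]
opening: 0.0372
```

Request:
play_rows([
  [0,0,0,0,0],
  [0,0,0,-0.03,0],
  [0,0,0,-0.08,0],
  [0,0,0,-0.08,0],
  [0,0,0,-0.08,0],
])

```text
clock: 5.4
tool_pos: [0.5949, 0.0926, 0.1504]
orientation: [-179.8, 0.1, -81.9]
force: [-1.6, -0.1, -0.6]
opening: 0.037
```

```bash
python3 - <<'E'
from h import *
c=np.array([.5431,-.1927])
go(.59,.09,.14,-98.2)
s=wr('w4')
E
```

```text
t 5.4 tcp [0.5949 0.0926 0.1504] [-1.7982e+02  7.0000e-02 -8.1890e+01] q [27.0, 21.0, -19.0, -0.0, -50.0, -19.0] open 0.0370 F [-1.6 -0.1 -0.6]
GO d [0.0019 0.0053 0.0104] spin 16.31 rows>= 2
```

View pics/w4.png

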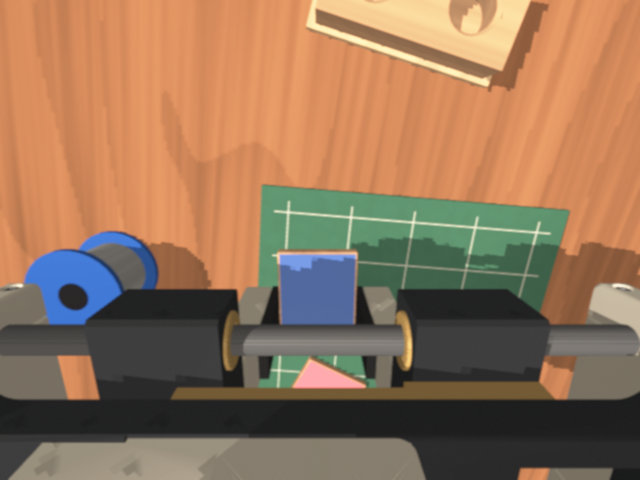

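```bash
cat >> h.py <<'E'
TC=np.array([.5431,-.1927]);TA=81.8
def t2w(x,y):
    a=np.radians(TA);return TC+np.array([np.cos(a)*x-np.sin(a)*y,np.sin(a)*x+np.cos(a)*y])/1000
def w2t(p):
    a=np.radians(TA);d=(np.atleast_2d(p)[:,:2]-TC)*1000;return np.c_[d[:,0]*np.cos(a)+d[:,1]*np.sin(a),-d[:,0]*np.sin(a)+d[:,1]*np.cos(a)]
def held(s,zt=.060,c0=318):
    """head edge of the held tile, tool x in mm: strongest green/bench -> tile-border change above row 300"""
    g=s['frame'].astype(float)
    for c in (c0-20,c0,c0+20):
        p=g[215:300,c-4:c+5].mean(1); d=np.abs(np.diff(p,axis=0)).sum(1)
        k=find_peaks(d,height=40)[0]
        P=onz(np.c_[np.full(len(k),c),k+215.5],s,zt,np.eye(4)) if len(k) else []
        print(c,[(int(kk)+215,int(d[kk]),round(float(q[0])*1000,1)) for kk,q in zip(k,P)])
def place(i,off,z,dy=0,ex=.6):
    """TCP goal for tile i held with its centre off mm ahead (tool x) of the TCP"""
    p=t2w(-86.5+32*i+ex-26+off,dy);go(p[0],p[1],z,TA-180)
E
python3 - <<'E'
from h import *
s=dict(np.load('pics/w4.npz'));held(s)
place(0,5,.16)
E
```

```text
298 [(248, 51, 31.8), (251, 96, 30.3), (254, 88, 28.9), (270, 48, 20.9)]
318 [(248, 49, 31.8), (251, 93, 30.3), (254, 97, 28.9), (257, 56, 27.4)]
338 [(217, 133, 46.4), (248, 48, 31.8), (251, 99, 30.3), (254, 98, 28.9), (260, 61, 25.9)]
t 5.5 tcp [0.5942 0.0923 0.1491] [-1.7997e+02  3.0000e-02 -8.1900e+01] q [27.0, 21.0, -19.0, -0.0, -50.0, -19.0] open 0.0375 F [ 1.3  0.1 -0.7]
GO d [ 0.3775  0.1207 -0.0112] spin 16.3 rows>= 8
```

Request:
play_rows([
  [0,0.378,0.121,-0.011,16.3],
  [0,0.378,0.121,-0.011,16.3],
  [0,0.378,0.121,-0.011,16.3],
  [0,0.378,0.121,-0.011,16.3],
  [0,0.378,0.121,-0.011,16.3],
  [0,0.378,0.121,-0.011,16.3],
  [0,0.378,0.121,-0.011,16.3],
  [0,0.378,0.121,-0.011,16.3],
  [0,0.378,0.121,-0.011,16.3],
  [0,0.378,0.121,-0.011,16.3],
])

```text
clock: 6.45
tool_pos: [0.5266, -0.3, 0.1582]
orientation: [179.8, 0.0, -98.4]
force: [0.1, -0.5, -0.0]
opening: 0.0374
```

Request:
play_rows([
  [0,0,0,0.03,0],
  [0,0,0,0.05,0],
  [0,0,0,0.05,0],
  [0,0,0,0.05,0],
  [0,0,0,0.05,0],
])

```text
clock: 6.95
tool_pos: [0.5288, -0.2985, 0.1109]
orientation: [-179.9, -0.0, -98.1]
force: [-0.1, 0.6, 0.2]
opening: 0.0375
```

```bash
python3 - <<'E'
from h import *
place(0,5,.0795)
s=wr('w5')
E
```

```text
t 7.0 tcp [ 0.5288 -0.2985  0.1109] [-1.7993e+02 -2.0000e-02 -9.8100e+01] q [-11.0, 24.0, -20.0, 0.0, -45.0, 3.0] open 0.0375 F [-0.1  0.6  0.2]
GO d [0.0002 0.001  0.0314] spin 0.1 rows>= 1
```

View pics/w5.png

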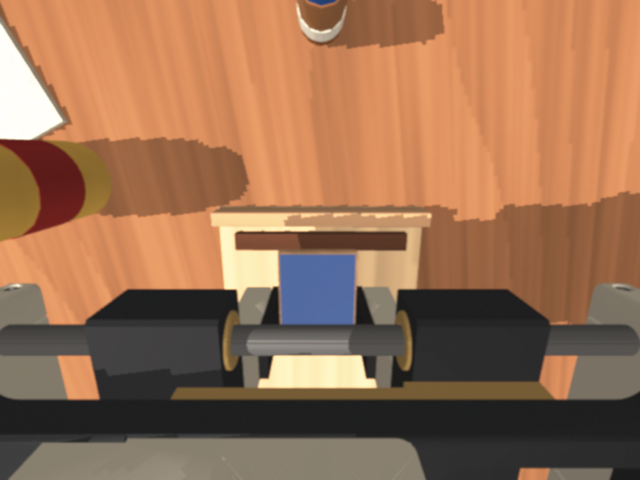

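```bash
python3 - <<'E'
from h import *
s=dict(np.load('pics/top0.npz'));print(onz([[461,214],[368,182]],s,.11))
E
```

```text
[[ 0.66087046 -0.37030534  0.11      ]
 [ 0.75658821 -0.10776344  0.11      ]]
```

Request:
play_rows([
  [0,0,0.001,0.025,0],
  [0,0,0.001,0.031,0],
  [0,0,0.001,0.031,0],
  [0,0,0.001,0.031,0],
])

```text
clock: 7.4
tool_pos: [0.5274, -0.2989, 0.0798]
orientation: [-180.0, -0.0, -98.2]
force: [-0.4, -0.5, -0.6]
opening: 0.0374
```

Request:
play_rows([
  [50,0,0,0,0],
  [50,0,0,0,0],
  [55,0,0,0,0],
  [55,0,0,0,0],
  [55,0,0,-0.03,0],
  [55,0.0,0,-0.08,0],
  [55,-0.03,0,-0.12,0],
  [55,-0.03,0,-0.12,0],
  [55,-0.03,0,-0.12,0],
])

```text
clock: 8.3
tool_pos: [0.5318, -0.2686, 0.2005]
orientation: [-179.8, 0.0, -98.1]
force: [-1.1, -0.7, -1.2]
opening: 0.048
```

```bash
python3 - <<'E'
from h import *
s=wr('w6')
E
```

```text
(no output)
```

View pics/w6.png

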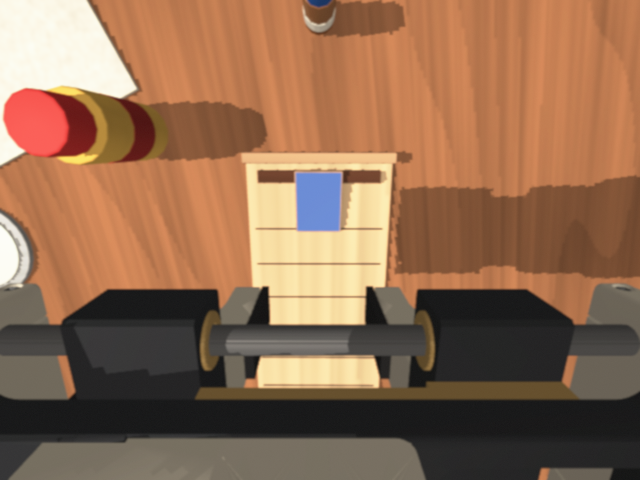

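```bash
cat >> h.py <<'E'
def chk(s,color,i,z0=.0065,crop=None):
    """painted contour of a laid tile -> tray coords of corners (tilted top plane)"""
    a,b=HSV[color];m=cv2.inRange(cv2.cvtColor(s['frame'],cv2.COLOR_RGB2HSV),a,b)
    m[290:]=0
    o,d=ray(np.zeros((1,2)),s,s['T'])
    cs=cv2.findContours(m,cv2.RETR_EXTERNAL,cv2.CHAIN_APPROX_NONE)[0]
    for c in cs:
        if cv2.contourArea(c)<200: continue
        o,d=ray(c[:,0],s,s['T'])
        # plane of the tile top in tray frame: passes (line_i, z=.012), slope
        a_=np.radians(TA);ux=np.array([np.cos(a_),np.sin(a_)])
        xl=(-86.5+32*i)/1000; k=np.tan(.188)
        # z = .012 - k*(xt-xl)
        ot=(o[:2]-TC)@ux; dt=d[:,:2]@ux
        t=(.012-k*(ot-xl)-o[2])/(d[:,2]+k*dt)
        P=w2t(o+d*t[:,None])
        r=cv2.minAreaRect(P.astype(np.float32)); bx=cv2.boxPoints(r)
        if abs(r[0][0]-(-112+32*i))>60: continue
        sd=bx[np.argsort(bx[:,0])]
        an=np.degrees(np.arctan2(*(sd[3]-sd[2])[::-1]))%180-90
        print(color,'centre',np.round(r[0],1),'goal',-112+32*i,'size',np.round(r[1],1),'tail x',sd[2:,0].round(1),'goal',-86.5+32*i,'ang %.1f'%an)
E
python3 - <<'E'
from h import *
s=dict(np.load('pics/w6.npz'));chk(s,'blue',0)
save(0,'c6',cv2.resize(s['frame'][150:290,240:400],None,fx=4,fy=4,interpolation=2))
E
```

```text
blue centre [-110.8   -0. ] goal -112 size [34.1 47. ] tail x [-87.3 -87.2] goal -86.5 ang -0.3
```

View pics/c6.png

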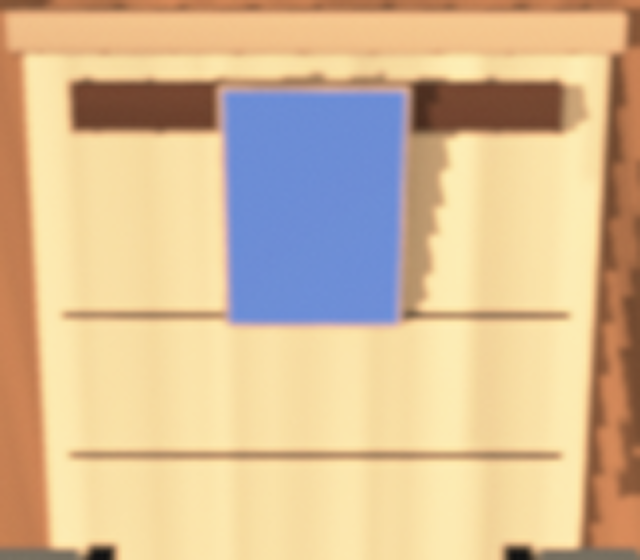

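```bash
python3 -c "
from h import *
s=snapshot('top')
for t in tiles(s,roi=(215,220,325,310)):print(t)
pick(572,204.3,-19.7,.14)"
```

```text
('teal', array([466.1, 280.4,  49.4,  37. ,  81.3]), array([238., 285.]))
('pink', array([572.3, 204.3,  45.7,  33.2, -20.8]), array([263., 250.]))
('yellow', array([573.3, 286.3,  51.7,  37.9,  40.9]), array([236., 250.]))
('purple', array([ 4.673e+02,  1.958e+02,  4.830e+01,  3.330e+01, -2.000e-01]), array([266., 284.]))
t 8.4 tcp [ 0.5306 -0.2689  0.1983] [ 1.7994e+02  2.0000e-02 -9.8180e+01] q [-8.0, 18.0, -17.0, -0.0, -56.0, -0.0] open 0.0486 F [-0.5  0.5 -0.9]
GO d [-0.4753  0.0313  0.0584] spin -78.48 rows>= 10
```

Request:
play_rows([
  [70,-0.475,0.031,0.058,-78.5],
  [70,-0.475,0.031,0.058,-78.5],
  [70,-0.475,0.031,0.058,-78.5],
  [70,-0.475,0.031,0.058,-78.5],
  [70,-0.475,0.031,0.058,-78.5],
  [70,-0.475,0.031,0.058,-78.5],
  [70,-0.475,0.031,0.058,-78.5],
  [70,-0.475,0.031,0.058,-78.5],
  [70,-0.475,0.031,0.058,-78.5],
  [70,-0.475,0.031,0.058,-78.5],
])

```text
clock: 9.4
tool_pos: [0.5677, 0.208, 0.1388]
orientation: [179.9, 0.1, -19.3]
force: [-0.0, -0.3, 0.1]
opening: 0.0612
```

Request:
play_rows([
  [70,0,0,0,0],
  [70,0,0,0,0],
  [70,0,0,0,0],
])

```text
clock: 9.7
tool_pos: [0.5677, 0.2043, 0.1399]
orientation: [179.9, 0.1, -19.7]
force: [0.3, 0.5, 0.2]
opening: 0.0612
```

```bash
python3 - <<'E'
from h import *
s=wr('w7')
for t in tiles(s,T=s['T'],minA=200):print(t)
t=[t for t in tiles(s,T=s['T'],minA=200) if t[0]=='pink'][0][1]
pick(t[0],t[1],t[4],.0695)
E
```

```text
('pink', array([572.3, 203.9,  47.9,  33.6, -20.6]), array([314., 256.]))
('purple', array([472.6, 196.3,  47.7,  27.6,  70.2]), array([368., 371.]))
t 9.8 tcp [0.5679 0.2042 0.1403] [ 1.7993e+02  4.0000e-02 -1.9760e+01] q [38.0, 22.0, -19.0, -0.0, -49.0, 32.0] open 0.0616 F [ 0.9  0.7 -0.3]
GO d [-0.0007 -0.0013  0.0708] spin 0.84 rows>= 2
```

Request:
play_rows([
  [70,-0.0005,-0.001,0.05,0.8],
  [70,-0.0005,-0.001,0.0705,0.8],
  [70,-0.0005,-0.001,0.0705,0.8],
  [0,-0.0005,-0.001,0.0705,0.8],
  [0,-0.0005,-0.001,0.0705,0.8],
  [0,-0.0005,-0.001,0.0705,0.8],
  [0,-0.0005,-0.001,0.0705,0.8],
  [0,-0.0005,-0.001,0.04,0.8],
  [0,-0.0005,-0.001,-0.01,0.8],
  [0,-0.0005,-0.001,-0.01,0.8],
])

```text
clock: 10.75
tool_pos: [0.5711, 0.2084, 0.1576]
orientation: [-179.5, -0.4, -20.4]
force: [0.8, 1.1, 0.3]
opening: 0.037
```

Request:
play_rows([
  [0,0,0,0,0],
  [0,0,0,0,0],
])

```text
clock: 10.95
tool_pos: [0.5675, 0.2063, 0.1504]
orientation: [180.0, 0.0, -20.5]
force: [-0.7, 0.6, 0.2]
opening: 0.0375
```

```bash
python3 - <<'E'
from h import *
s=wr('w8');held(s)
place(1,5,.16,ex=0)
E
```

```text
298 [(246, 42, 32.8), (249, 67, 31.4)]
318 [(246, 47, 32.8), (249, 61, 31.4)]
338 [(244, 58, 33.8), (246, 49, 32.8), (249, 63, 31.4)]
t 11.0 tcp [0.5674 0.2062 0.15  ] [ 1.7993e+02  6.0000e-02 -2.0490e+01] q [38.0, 21.0, -19.0, -0.0, -50.0, 31.0] open 0.0372 F [-0.4 -0.3 -0.3]
GO d [ 0.133   0.4559 -0.0096] spin 77.71 rows>= 10
```

View pics/w8.png

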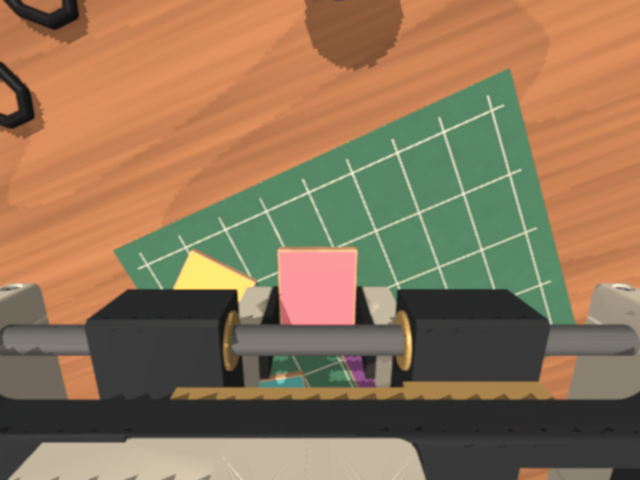

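```bash
python3 - <<'E'
from h import *
place(1,6,.15,ex=0)
E
```

```text
t 11.0 tcp [0.5674 0.2062 0.15  ] [ 1.7993e+02  6.0000e-02 -2.0490e+01] q [38.0, 21.0, -19.0, -0.0, -50.0, 31.0] open 0.0372 F [-0.4 -0.3 -0.3]
GO d [1.328e-01 4.550e-01 4.000e-04] spin 77.71 rows>= 10
```

Request:
play_rows([
  [0,0.133,0.455,0,77.7],
  [0,0.133,0.455,0,77.7],
  [0,0.133,0.455,0,77.7],
  [0,0.133,0.455,0,77.7],
  [0,0.133,0.455,0,77.7],
  [0,0.133,0.455,0,77.7],
  [0,0.133,0.455,0,77.7],
  [0,0.133,0.455,0,77.7],
  [0,0.133,0.455,0,77.7],
  [0,0.133,0.455,0,77.7],
])

```text
clock: 12.0
tool_pos: [0.532, -0.2695, 0.1494]
orientation: [179.9, -0.0, -98.6]
force: [0.0, 0.7, -1.0]
opening: 0.0374
```

Request:
play_rows([
  [0,0,0,0.03,0],
  [0,0,0,0.05,0],
  [0,0,0,0.05,0],
  [0,0,0,0.05,0],
])

```text
clock: 12.4
tool_pos: [0.533, -0.2662, 0.1002]
orientation: [179.9, -0.0, -98.2]
force: [0.4, -1.3, -0.3]
opening: 0.0372
```

```bash
python3 - <<'E'
from h import *
place(1,6,.079,ex=0)
E
```

```text
t 12.4 tcp [ 0.533  -0.2662  0.1002] [ 1.7987e+02 -2.0000e-02 -9.8160e+01] q [-8.0, 24.0, -22.0, 0.0, -44.0, -0.0] open 0.0372 F [ 0.4 -1.3 -0.3]
GO d [0.0003 0.0005 0.0212] spin 0.04 rows>= 1
```

Request:
play_rows([
  [0,0,0.0005,0.012,0],
  [0,0,0.0005,0.017,0],
  [0,0,0.0005,0.017,0],
  [0,0,0.0005,0.017,0],
])

```text
clock: 12.8
tool_pos: [0.533, -0.266, 0.0841]
orientation: [-180.0, -0.0, -98.2]
force: [0.1, 0.4, 0.3]
opening: 0.037
```

Request:
play_rows([
  [50,0,0,0,0],
  [50,0,0,0,0],
  [55,0,0,0,0],
  [55,0,0,0,0],
  [55,0,0,-0.03,0],
  [55,0.0,0,-0.08,0],
  [55,-0.02,0,-0.12,0],
  [55,-0.02,0,-0.12,0],
  [55,-0.02,0,-0.12,0],
  [55,-0.02,0,-0.12,0],
])

```text
clock: 13.8
tool_pos: [0.5352, -0.2462, 0.2033]
orientation: [179.9, 0.0, -98.2]
force: [0.1, 0.3, -1.1]
opening: 0.0479
```

```bash
python3 - <<'E'
from h import *
s=wr('w9');chk(s,'blue',0);chk(s,'pink',1)
save(0,'c9',cv2.resize(s['frame'][150:290,240:400],None,fx=4,fy=4,interpolation=2))
pick(467.5,196.0,2,.14)
E
```

```text
blue centre [-119.3   -0.2] goal -112 size [29.3 34.3] tail x [-104.7 -104.7] goal -86.5 ang 0.0
pink centre [-77.4  -1.2] goal -80 size [46.2 33.3] tail x [-54.3 -54.3] goal -54.5 ang 0.0
t 13.8 tcp [ 0.535  -0.2463  0.2028] [ 1.7989e+02  1.0000e-02 -9.8190e+01] q [-6.0, 17.0, -17.0, -0.0, -56.0, -2.0] open 0.0478 F [-0.3 -0.6 -1. ]
GO d [-0.429   0.1248  0.0632] spin 79.81 rows>= 10
```

View pics/c9.png

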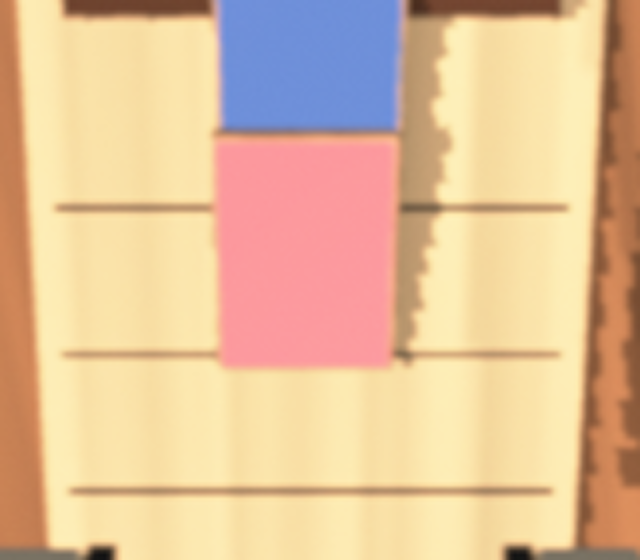

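```bash
python3 - <<'E'
from h import *
print(w2t([[.533,-.266]]))
s=dict(np.load('pics/w9.npz'));tray(s,s['T'],rows=(195,285),cols=(1,2)) if 0 else None
p=t2w(-54.5+2-20.5,0);go(p[0],p[1],.10,TA-180);go(p[0],p[1],.075,TA-180)
E
```

```text
[[-73.99114996  -0.45796091]]
t 13.8 tcp [ 0.535  -0.2463  0.2028] [ 1.7989e+02  1.0000e-02 -9.8190e+01] q [-6.0, 17.0, -17.0, -0.0, -56.0, -2.0] open 0.0478 F [-0.3 -0.6 -1. ]
GO d [ 0.0188 -0.0006  0.1028] spin 0.01 rows>= 3
t 13.8 tcp [ 0.535  -0.2463  0.2028] [ 1.7989e+02  1.0000e-02 -9.8190e+01] q [-6.0, 17.0, -17.0, -0.0, -56.0, -2.0] open 0.0478 F [-0.3 -0.6 -1. ]
GO d [ 0.0188 -0.0006  0.1278] spin 0.01 rows>= 3
```

Request:
play_rows([
  [60,0.019,-0.0005,0.05,0],
  [60,0.019,-0.0005,0.1,0],
  [60,0.019,-0.0005,0.12,0],
  [60,0.019,-0.0005,0.1278,0],
  [60,0.019,-0.0005,0.1278,0],
  [60,0.019,-0.0005,0.1278,0],
])

```text
clock: 14.45
tool_pos: [0.5339, -0.2654, 0.0763]
orientation: [-180.0, -0.0, -98.2]
force: [-0.9, 0.8, -0.5]
opening: 0.0528
```

```bash
python3 - <<'E'
from h import *
p=t2w(-54.5+2-20.5,0);go(p[0],p[1],.075,TA-180);wr('w10')
E
```

```text
t 14.4 tcp [ 0.5339 -0.2654  0.0763] [-1.800e+02 -2.000e-02 -9.817e+01] q [-8.0, 26.0, -23.0, 0.0, -41.0, -1.0] open 0.0528 F [-0.9  0.8 -0.5]
GO d [-0.0003  0.0013  0.0013] spin 0.03 rows>= 1
```

View pics/w10.png

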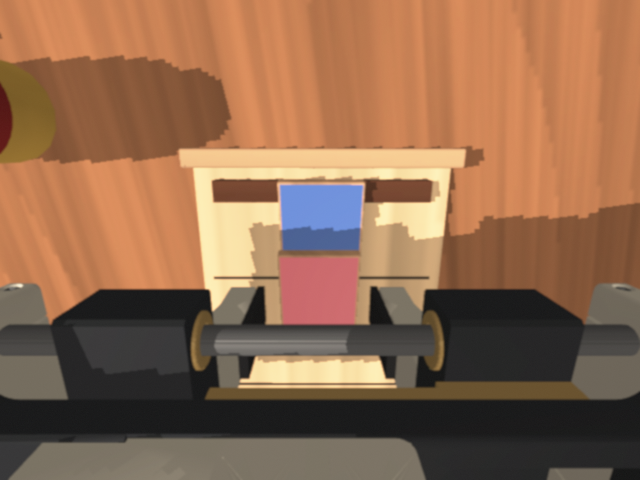

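Request:
play_rows([
  [60,0,0.001,0.001,0],
  [0,0,0.001,0.001,0],
  [0,0,0.001,0.001,0],
  [0,0,0.001,0.001,0],
  [0,0,0.001,-0.001,0],
  [0,0.002,0.001,-0.001,0],
  [0,0.002,0.001,0.0005,0],
  [0,0.002,0.001,0.0005,0],
  [50,0.002,0.001,0.0005,0],
  [55,0.002,0.001,0.0005,0],
])

```text
clock: 15.5
tool_pos: [0.5321, -0.267, 0.0755]
orientation: [180.0, 0.0, -98.2]
force: [-0.2, 0.2, -0.1]
opening: 0.0456
```

Request:
play_rows([
  [55,0,0,0,0],
  [55,0,0,-0.03,0],
  [55,0.0,0,-0.08,0],
  [55,-0.02,0,-0.12,0],
  [55,-0.02,0,-0.12,0],
  [55,-0.02,0,-0.12,0],
  [55,-0.02,0,-0.12,0],
])

```text
clock: 16.2
tool_pos: [0.5345, -0.2471, 0.1949]
orientation: [179.9, 0.0, -98.2]
force: [-0.0, -0.1, 0.2]
opening: 0.0487
```

```bash
python3 - <<'E'
from h import *
s=wr('w11');chk(s,'blue',0);chk(s,'pink',1)
save(0,'c11',cv2.resize(s['frame'][150:290,240:400],None,fx=4,fy=4,interpolation=2))
s=snapshot('top')
for t in tiles(s,roi=(215,220,325,310)):print(t)
pick(467.5,196.0,2,.14)
E
```

```text
blue centre [-120.3   -0.5] goal -112 size [27.7 34.5] tail x [-106.5 -106.5] goal -86.5 ang 0.0
pink centre [-80.   -0.6] goal -80 size [46.4 33.2] tail x [-56.8 -56.8] goal -54.5 ang 0.0
('teal', array([466.1, 280.4,  49.4,  37. ,  81.3]), array([238., 285.]))
('yellow', array([573.3, 286.3,  51.7,  37.9,  40.9]), array([236., 249.]))
('purple', array([ 4.673e+02,  1.958e+02,  4.830e+01,  3.330e+01, -2.000e-01]), array([266., 284.]))
t 16.3 tcp [ 0.5343 -0.2473  0.1943] [179.86   0.   -98.2 ] q [-6.0, 17.0, -18.0, -0.0, -55.0, -2.0] open 0.0480 F [0.5 0.6 0.1]
GO d [-0.4301  0.1243  0.0546] spin 79.8 rows>= 10
```

View pics/c11.png

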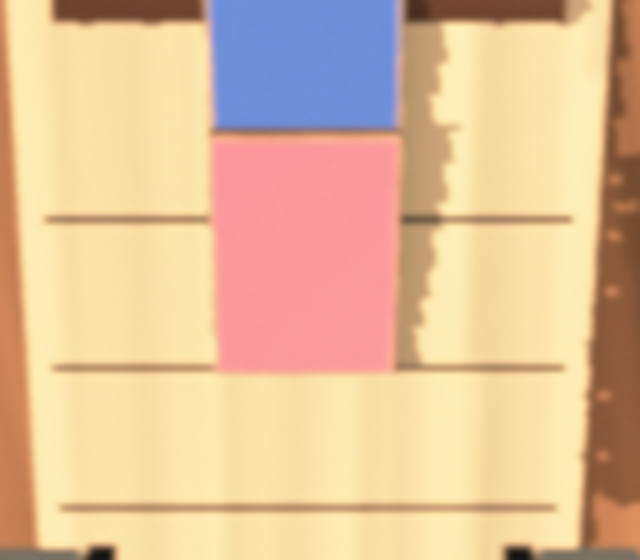

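Request:
play_rows([
  [70,-0.43,0.124,0.055,79.8],
  [70,-0.43,0.124,0.055,79.8],
  [70,-0.43,0.124,0.055,79.8],
  [70,-0.43,0.124,0.055,79.8],
  [70,-0.43,0.124,0.055,79.8],
  [70,-0.43,0.124,0.055,79.8],
  [70,-0.43,0.124,0.055,79.8],
  [70,-0.43,0.124,0.055,79.8],
  [70,-0.43,0.124,0.055,79.8],
  [70,-0.43,0.124,0.055,79.8],
])

```text
clock: 17.3
tool_pos: [0.4738, 0.1912, 0.1403]
orientation: [-179.9, -0.1, -174.9]
force: [0.4, 0.8, 0.1]
opening: 0.061
```

Request:
play_rows([
  [70,0,0,0,0],
  [70,0,0,0,0],
  [70,0,0,0,0],
])

```text
clock: 17.6
tool_pos: [0.4744, 0.1891, 0.1407]
orientation: [-179.9, -0.1, -174.5]
force: [1.0, -0.1, 0.3]
opening: 0.0612
```

```bash
python3 - <<'E'
from h import *
s=wr('w12')
for t in tiles(s,T=s['T'],minA=200):print(t)
t=[t for t in tiles(s,T=s['T'],minA=200) if t[0]=='purple'][0][1]
pick(t[0],t[1],t[4],.0695)
E
```

```text
('teal', array([465.9, 280.1,  49. ,  35.5,  79.6]), array([450., 260.]))
('purple', array([467.5, 196.4,  48.6,  34.3,   4.4]), array([330., 252.]))
t 17.6 tcp [0.4745 0.1889 0.1409] [-1.7996e+02 -6.0000e-02 -1.7453e+02] q [44.0, 14.0, -31.0, -0.0, -45.0, -128.0] open 0.0610 F [ 0.4 -0.2  0.1]
GO d [0.0012 0.0081 0.0714] spin 1.07 rows>= 2
```

Request:
play_rows([
  [60,0.001,0.008,0.03,1.0],
  [60,0.001,0.008,0.0713,1.0],
  [60,0.001,0.008,0.0713,1.0],
  [0,0.001,0.008,0.0713,1.0],
  [0,0.001,0.008,0.0713,1.0],
  [0,0.001,0.008,0.0713,1.0],
  [0,0.001,0.008,0.0713,1.0],
  [0,0.001,0.008,0.04,1.0],
  [0,0.001,0.008,-0.01,1.0],
  [0,0.001,0.008,-0.01,1.0],
])

```text
clock: 18.65
tool_pos: [0.4755, 0.1997, 0.1573]
orientation: [179.7, 0.5, -175.4]
force: [-0.2, 0.6, -0.6]
opening: 0.0374
```

Request:
play_rows([
  [0,0,0,0,0],
  [0,0,0,0,0],
])

```text
clock: 18.85
tool_pos: [0.4724, 0.1974, 0.151]
orientation: [-180.0, -0.0, -175.5]
force: [-0.6, -0.2, -0.2]
opening: 0.0375
```

```bash
python3 - <<'E'
from h import *
s=wr('w13');held(s)
place(2,3,.15,ex=0)
E
```

```text
298 [(242, 55, 33.4), (245, 55, 32.0), (247, 63, 31.0), (262, 58, 23.6)]
318 [(242, 53, 33.4), (245, 52, 32.0), (247, 61, 31.0), (262, 87, 23.6)]
338 [(242, 55, 33.4), (245, 51, 32.0), (247, 57, 31.0), (262, 83, 23.6)]
t 18.9 tcp [0.4723 0.1973 0.1505] [-1.7995e+02 -8.0000e-02 -1.7554e+02] q [45.0, 13.0, -30.0, -0.0, -46.0, -130.0] open 0.0374 F [ 0.3 -0.7  0.4]
GO d [-0.0303 -0.4387  0.0009] spin -77.34 rows>= 10
```

View pics/w13.png

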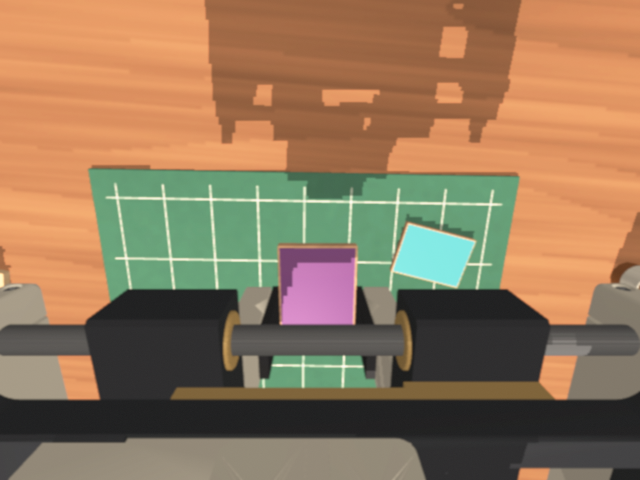

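```bash
python3 - <<'E'
from h import *
place(2,4.5,.15,ex=0,dy=.3)
E
```

```text
t 18.9 tcp [0.4723 0.1973 0.1505] [-1.7995e+02 -8.0000e-02 -1.7554e+02] q [45.0, 13.0, -30.0, -0.0, -46.0, -130.0] open 0.0374 F [ 0.3 -0.7  0.4]
GO d [-0.0303 -0.4372  0.0009] spin -77.34 rows>= 10
```

Request:
play_rows([
  [0,-0.03,-0.437,0,-77.3],
  [0,-0.03,-0.437,0,-77.3],
  [0,-0.03,-0.437,0,-77.3],
  [0,-0.03,-0.437,0,-77.3],
  [0,-0.03,-0.437,0,-77.3],
  [0,-0.03,-0.437,0,-77.3],
  [0,-0.03,-0.437,0,-77.3],
  [0,-0.03,-0.437,0,-77.3],
  [0,-0.03,-0.437,0,-77.3],
  [0,-0.03,-0.437,0,-77.3],
])

```text
clock: 19.9
tool_pos: [0.5362, -0.2369, 0.1498]
orientation: [179.8, -0.0, -98.4]
force: [0.8, 0.3, -0.3]
opening: 0.0371
```

Request:
play_rows([
  [0,0,0,0.03,0],
  [0,0,0,0.05,0],
  [0,0,0,0.05,0],
  [0,0,0,0.05,0],
])

```text
clock: 20.3
tool_pos: [0.5364, -0.2348, 0.1006]
orientation: [179.9, -0.0, -98.7]
force: [0.3, -0.0, -1.6]
opening: 0.0376
```

```bash
python3 - <<'E'
from h import *
place(2,4.5,.083,ex=0,dy=.3)
E
```

```text
t 20.3 tcp [ 0.5364 -0.2348  0.1006] [ 1.7985e+02 -2.0000e-02 -9.8690e+01] q [-5.0, 23.0, -24.0, 0.0, -43.0, -4.0] open 0.0376 F [ 0.3 -0.  -1.6]
GO d [ 0.0014 -0.0004  0.0176] spin -0.49 rows>= 1
```

Request:
play_rows([
  [0,0.0014,-0.0004,0.012,-0.5],
  [0,0.0014,-0.0004,0.0175,-0.5],
  [0,0.0014,-0.0004,0.0175,-0.5],
  [0,0.0014,-0.0004,0.0175,-0.5],
])

```text
clock: 20.7
tool_pos: [0.5372, -0.2361, 0.0841]
orientation: [-180.0, -0.0, -98.2]
force: [-0.0, -0.0, 0.2]
opening: 0.0371
```

Request:
play_rows([
  [50,0,0,0,0],
  [50,0,0,0,0],
  [55,0,0,0,0],
  [55,0,0,0,0],
  [55,0,0,-0.03,0],
  [55,0.0,0,-0.08,0],
  [55,-0.02,0,-0.12,0],
  [55,-0.02,0,-0.12,0],
  [55,-0.02,0,-0.12,0],
  [55,-0.02,0,-0.12,0],
])

```text
clock: 21.7
tool_pos: [0.5393, -0.2163, 0.2032]
orientation: [179.9, 0.0, -98.2]
force: [-0.1, 0.4, -0.5]
opening: 0.0483
```

```bash
python3 - <<'E'
from h import *
s=wr('w14');chk(s,'blue',0);chk(s,'pink',1);chk(s,'purple',2)
save(0,'c14',cv2.resize(s['frame'][130:290,240:400],None,fx=3.7,fy=3.7,interpolation=2))
s=snapshot('top')
for t in tiles(s,roi=(215,220,325,310)):print(t)
p=t2w(9.5-52+3-20.5,0)
E
```

```text
blue centre [-120.7   -0.7] goal -112 size [34.5 27.5] tail x [-107. -107.] goal -86.5 ang -0.0
pink centre [-89.7  -0.6] goal -80 size [33.3 25.4] tail x [-77. -77.] goal -54.5 ang -0.0
purple centre [-49.1  -0.8] goal -48 size [34.2 47.6] tail x [-25.3 -25.3] goal -22.5 ang -0.1
('teal', array([466. , 280.5,  49.4,  37.4,  81.7]), array([238., 285.]))
('yellow', array([573.3, 286.3,  51.7,  37.9,  40.9]), array([237., 250.]))
```

View pics/c14.png

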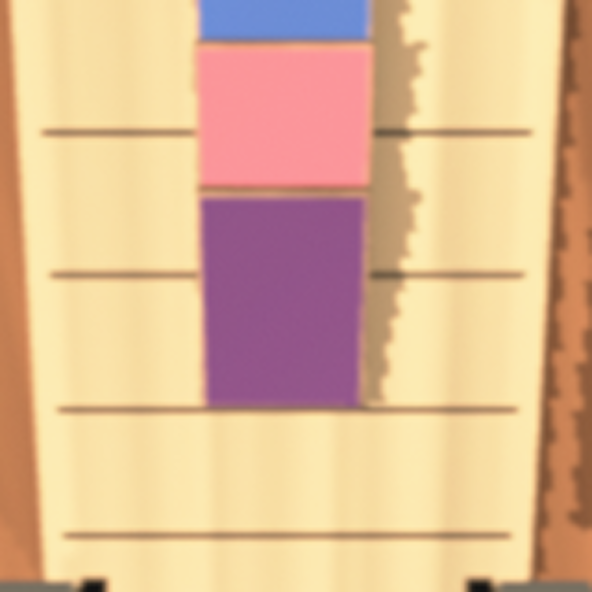

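```bash
python3 - <<'E'
from h import *
p=t2w(-22.5-1.2-19.5,.5);go(p[0],p[1],.075,TA-180)
E
```

```text
t 21.8 tcp [ 0.5392 -0.2165  0.2026] [179.87  -0.   -98.23] q [-3.0, 16.0, -18.0, -0.0, -56.0, -6.0] open 0.0483 F [-0.9 -0.3 -0.3]
GO d [ 0.0191 -0.0003  0.1276] spin -0.03 rows>= 3
```

Request:
play_rows([
  [60,0.019,-0.0003,0.05,0],
  [60,0.019,-0.0003,0.1,0],
  [60,0.019,-0.0003,0.12,0],
  [60,0.019,-0.0003,0.1276,0],
  [60,0.019,-0.0003,0.1276,0],
  [60,0.019,-0.0003,0.1276,0],
])

```text
clock: 22.4
tool_pos: [0.5384, -0.2355, 0.0773]
orientation: [-179.9, -0.0, -98.2]
force: [-0.0, 0.5, 0.4]
opening: 0.0527
```

Request:
play_rows([
  [0,0,0.0005,0,0],
  [0,0,0.0005,0,0],
  [0,0,0.0005,0,0],
  [0,0,0.0005,-0.002,0],
  [0,-0.0015,0.0005,-0.002,0],
  [0,-0.0015,0.0005,0.0,0],
  [0,-0.0015,0.0005,0.0,0],
  [0,-0.0015,0.0005,0.0,0],
  [50,-0.0015,0.0005,0.0,0],
  [55,-0.0015,0.0005,0.0,0],
])

```text
clock: 23.4
tool_pos: [0.5371, -0.2337, 0.0762]
orientation: [180.0, 0.0, -98.2]
force: [0.4, -0.2, -0.7]
opening: 0.0461
```

Request:
play_rows([
  [55,0,0,0,0],
  [55,0,0,-0.03,0],
  [55,0.0,0,-0.08,0],
  [55,-0.02,0,-0.12,0],
  [55,-0.02,0,-0.12,0],
  [55,-0.02,0,-0.12,0],
  [55,-0.02,0,-0.12,0],
])

```text
clock: 24.1
tool_pos: [0.5394, -0.2138, 0.1954]
orientation: [179.9, 0.0, -98.2]
force: [0.5, -0.6, 0.5]
opening: 0.0485
```

```bash
python3 - <<'E'
from h import *
s=wr('w15');chk(s,'pink',1);chk(s,'purple',2)
save(0,'c15',cv2.resize(s['frame'][130:290,240:400],None,fx=3.7,fy=3.7,interpolation=2))
pick(466,280.3,80,.14)
E
```

```text
pink centre [-89.   -0.6] goal -80 size [33.3 27.6] tail x [-75.2 -75.2] goal -54.5 ang -0.0
purple centre [-48.   -0.8] goal -48 size [34.3 46.3] tail x [-24.8 -24.8] goal -22.5 ang -0.0
t 24.1 tcp [ 0.5393 -0.2139  0.195 ] [179.87   0.   -98.23] q [-2.0, 16.0, -19.0, -0.0, -55.0, -6.0] open 0.0482 F [-0.4  0.2 -0.3]
GO d [-0.4837  0.143   0.0554] spin 1.77 rows>= 11
```

View pics/c15.png

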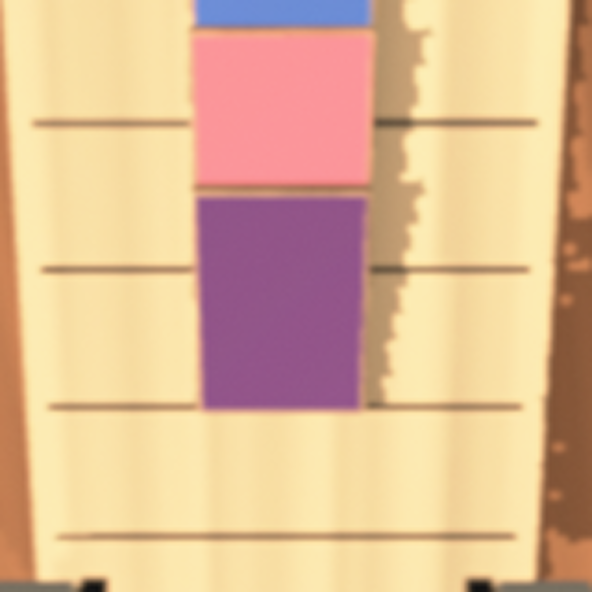

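Request:
play_rows([
  [70,-0.484,0.143,0.055,1.8],
  [70,-0.484,0.143,0.055,1.8],
  [70,-0.484,0.143,0.055,1.8],
  [70,-0.484,0.143,0.055,1.8],
  [70,-0.484,0.143,0.055,1.8],
  [70,-0.484,0.143,0.055,1.8],
  [70,-0.484,0.143,0.055,1.8],
  [70,-0.484,0.143,0.055,1.8],
  [70,-0.484,0.143,0.055,1.8],
  [70,-0.484,0.143,0.055,1.8],
])

```text
clock: 25.15
tool_pos: [0.4678, 0.2793, 0.1407]
orientation: [179.9, -0.1, -100.0]
force: [1.3, 0.3, 0.1]
opening: 0.0609
```

```bash
python3 -c "
from h import *
pick(466,280.3,80,.14)"
```

```text
t 25.1 tcp [0.4678 0.2793 0.1407] [ 1.7994e+02 -1.2000e-01 -1.0002e+02] q [51.0, 17.0, -27.0, 0.0, -46.0, -61.0] open 0.0609 F [1.3 0.3 0.1]
GO d [-0.0057  0.0019  0.0007] spin -0.02 rows>= 1
```

Request:
play_rows([
  [70,-0.0055,0.002,0,0],
  [70,-0.0055,0.002,0,0],
  [70,-0.0055,0.002,0,0],
])

```text
clock: 25.45
tool_pos: [0.4674, 0.2826, 0.1412]
orientation: [179.9, -0.1, -100.0]
force: [0.9, -0.9, -0.2]
opening: 0.0614
```

```bash
python3 - <<'E'
from h import *
s=wr('w16')
for t in tiles(s,T=s['T'],minA=200):print(t)
t=[t for t in tiles(s,T=s['T'],minA=200) if t[0]=='teal' and t[1][2]>42][0][1]
pick(t[0],t[1],t[4],.0695)
E
```

```text
('teal', array([465.4, 280. ,  48. ,  34. ,  79.9]), array([320., 257.]))
t 25.5 tcp [0.4676 0.2823 0.1415] [ 1.7995e+02 -9.0000e-02 -1.0008e+02] q [52.0, 17.0, -27.0, -0.0, -46.0, -62.0] open 0.0613 F [ 0.4  0.4 -0.3]
GO d [-0.0025  0.0017  0.072 ] spin 0.02 rows>= 2
```

View pics/w16.png

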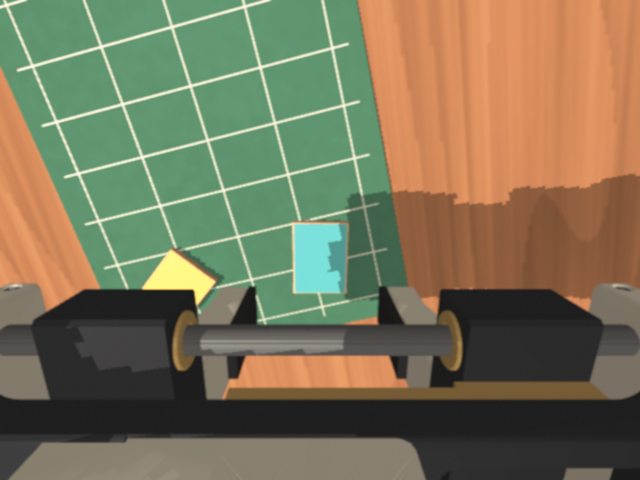

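Request:
play_rows([
  [60,-0.002,0.0017,0.03,0],
  [60,-0.002,0.0017,0.0713,0],
  [60,-0.002,0.0017,0.0713,0],
  [0,-0.002,0.0017,0.0713,0],
  [0,-0.002,0.0017,0.0713,0],
  [0,-0.002,0.0017,0.0713,0],
  [0,-0.002,0.0017,0.0713,0],
  [0,-0.002,0.0017,0.04,0],
  [0,-0.002,0.0017,-0.01,0],
  [0,-0.002,0.0017,-0.01,0],
])

```text
clock: 26.5
tool_pos: [0.4689, 0.2883, 0.1584]
orientation: [-179.7, 0.5, -99.9]
force: [1.0, 1.0, -0.3]
opening: 0.037
```

Request:
play_rows([
  [0,0,0,0,0],
  [0,0,0,0,0],
])

```text
clock: 26.7
tool_pos: [0.4659, 0.2855, 0.1517]
orientation: [180.0, -0.0, -100.0]
force: [-0.3, -0.4, -0.7]
opening: 0.037
```

```bash
python3 - <<'E'
from h import *
s=wr('w17');held(s)
place(3,5,.15,ex=0,dy=.6)
E
```

```text
298 [(216, 79, 46.7), (245, 49, 33.0), (250, 70, 30.6)]
318 [(245, 50, 33.1), (248, 52, 31.6), (250, 72, 30.6)]
338 [(245, 59, 33.1), (248, 54, 31.6), (250, 73, 30.6)]
t 26.8 tcp [0.4658 0.2854 0.1512] [ 1.7994e+02 -8.0000e-02 -1.0003e+02] q [52.0, 16.0, -26.0, -0.0, -48.0, -62.0] open 0.0370 F [-0.4 -0.1 -1. ]
GO d [ 0.4689 -0.1591  0.0017] spin -1.83 rows>= 10
```

View pics/w17.png

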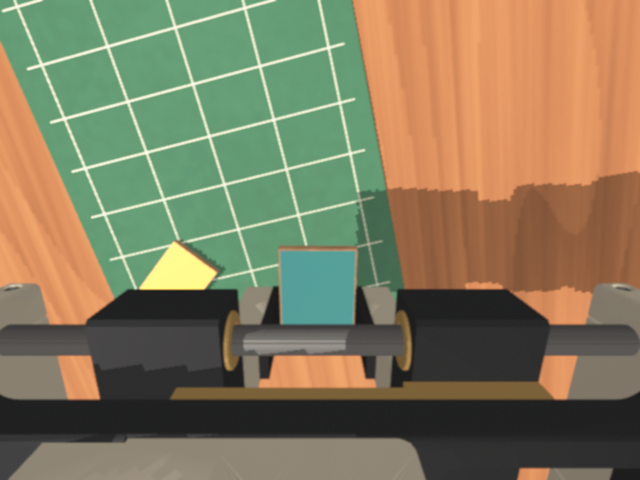

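Request:
play_rows([
  [0,0.469,-0.159,0,-1.8],
  [0,0.469,-0.159,0,-1.8],
  [0,0.469,-0.159,0,-1.8],
  [0,0.469,-0.159,0,-1.8],
  [0,0.469,-0.159,0,-1.8],
  [0,0.469,-0.159,0,-1.8],
  [0,0.469,-0.159,0,-1.8],
  [0,0.469,-0.159,0,-1.8],
  [0,0.469,-0.159,0,-1.8],
  [0,0.469,-0.159,0,-1.8],
])

```text
clock: 27.75
tool_pos: [0.5408, -0.2058, 0.1507]
orientation: [179.9, -0.0, -98.2]
force: [1.0, 1.4, -1.0]
opening: 0.0369
```

Request:
play_rows([
  [0,0,0,0.0,0],
  [0,0,0,0.03,0],
  [0,0,0,0.05,0],
  [0,0,0,0.05,0],
  [0,0,0,0.05,0],
])

```text
clock: 28.25
tool_pos: [0.5411, -0.2033, 0.1015]
orientation: [179.9, -0.0, -98.2]
force: [-0.0, 0.5, -0.2]
opening: 0.0372
```

```bash
python3 - <<'E'
from h import *
place(3,5.3,.083,ex=0,dy=.6)
E
```

```text
t 28.2 tcp [ 0.5411 -0.2033  0.1015] [ 1.7987e+02 -3.0000e-02 -9.8180e+01] q [-1.0, 23.0, -25.0, 0.0, -43.0, -7.0] open 0.0372 F [-0.   0.5 -0.2]
GO d [0.0005 0.0001 0.0185] spin 0.02 rows>= 1
```

Request:
play_rows([
  [0,0.0005,0,0.012,0],
  [0,0.0005,0,0.0183,0],
  [0,0.0005,0,0.0183,0],
  [0,0.0005,0,0.0183,0],
])

```text
clock: 28.65
tool_pos: [0.5414, -0.2039, 0.084]
orientation: [180.0, -0.0, -98.2]
force: [-0.2, 0.1, 0.1]
opening: 0.037
```

Request:
play_rows([
  [50,0,0,0,0],
  [50,0,0,0,0],
  [55,0,0,0,0],
  [55,0,0,0,0],
  [55,0,0,-0.03,0],
  [55,0.0,0,-0.08,0],
  [55,-0.02,0,-0.12,0],
  [55,-0.02,0,-0.12,0],
  [55,-0.02,0,-0.12,0],
  [55,-0.02,0,-0.12,0],
])

```text
clock: 29.65
tool_pos: [0.5436, -0.1841, 0.2032]
orientation: [179.9, 0.0, -98.2]
force: [0.4, 0.1, -0.7]
opening: 0.0483
```

```bash
python3 - <<'E'
from h import *
s=wr('w18');chk(s,'purple',2);chk(s,'teal',3)
save(0,'c18',cv2.resize(s['frame'][130:290,240:400],None,fx=3.7,fy=3.7,interpolation=2))
s=snapshot('top')
for t in tiles(s,roi=(215,220,325,310)):print(t)
pick(573.3,286.3,40.7,.14)
E
```

```text
purple centre [-56.8  -0.7] goal -48 size [34.3 29.3] tail x [-42.1 -42.1] goal -22.5 ang -0.0
teal centre [-15.8  -0.4] goal -16 size [33.9 46. ] tail x [7.2 7.2] goal 9.5 ang -0.0
('yellow', array([573.3, 286.4,  51.6,  38.1,  40.4]), array([236., 250.]))
t 29.8 tcp [ 0.5435 -0.1843  0.2026] [ 1.7986e+02 -1.0000e-02 -9.8230e+01] q [1.0, 15.0, -19.0, -0.0, -55.0, -9.0] open 0.0482 F [-0.4  0.5  0.1]
GO d [-0.4738  0.0345  0.0626] spin 41.07 rows>= 10
```

View pics/c18.png

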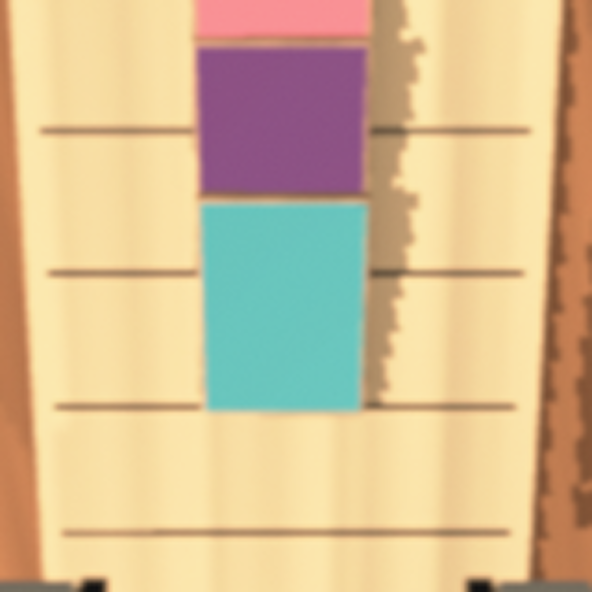

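Request:
play_rows([
  [70,-0.474,0.0345,0.063,41],
  [70,-0.474,0.0345,0.063,41],
  [70,-0.474,0.0345,0.063,41],
  [70,-0.474,0.0345,0.063,41],
  [70,-0.474,0.0345,0.063,41],
  [70,-0.474,0.0345,0.063,41],
  [70,-0.474,0.0345,0.063,41],
  [70,-0.474,0.0345,0.063,41],
  [70,-0.474,0.0345,0.063,41],
  [70,-0.474,0.0345,0.063,41],
])

```text
clock: 30.75
tool_pos: [0.5774, 0.2914, 0.1392]
orientation: [-180.0, -0.1, -139.2]
force: [1.1, -0.4, 0.8]
opening: 0.0608
```

Request:
play_rows([
  [70,0,0,0,0],
  [70,0,0,0,0],
  [70,0,0,0,0],
])

```text
clock: 31.05
tool_pos: [0.5774, 0.2889, 0.1399]
orientation: [-180.0, -0.1, -139.2]
force: [0.1, -0.3, -0.7]
opening: 0.0616
```

```bash
python3 - <<'E'
from h import *
s=wr('w19')
HSV['yellow']=((20,60,150),(35,255,255))
for t in tiles(s,T=s['T'],minA=200):print(t)
pick(573.3,286.3,40.7,.0695)
E
```

```text
('blue', array([713.7, 136.4,  38.6,  13.3,  80. ]), array([ 22., 267.]))
('yellow', array([572.6, 285.6,  52.4,  38.9,  40.6]), array([320., 254.]))
t 31.1 tcp [0.5776 0.2886 0.1403] [-1.8000e+02 -8.0000e-02 -1.3927e+02] q [44.0, 25.0, -14.0, -0.0, -51.0, -93.0] open 0.0616 F [-0.7  0.3  0.4]
GO d [-0.0003  0.0011  0.0708] spin 0.03 rows>= 2
```

View pics/w19.png

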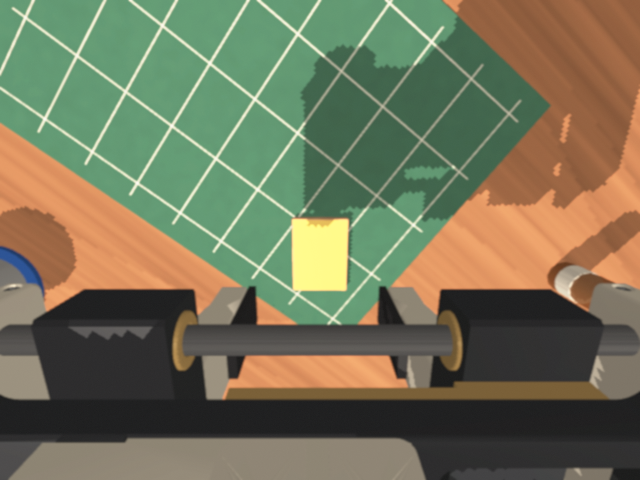

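Request:
play_rows([
  [60,0.0005,0.001,0.03,0],
  [60,0.0005,0.001,0.0705,0],
  [60,0.0005,0.001,0.0705,0],
  [0,0.0005,0.001,0.0705,0],
  [0,0.0005,0.001,0.0705,0],
  [0,0.0005,0.001,0.0705,0],
  [0,0.0005,0.001,0.0705,0],
  [0,0.0005,0.001,0.04,0],
  [0,0.0005,0.001,-0.01,0],
  [0,0.0005,0.001,-0.01,0],
])

```text
clock: 32.1
tool_pos: [0.5797, 0.2923, 0.158]
orientation: [-179.9, 0.6, -139.1]
force: [0.7, 0.9, 0.7]
opening: 0.0374
```

Request:
play_rows([
  [0,0,0,0,0],
  [0,0,0,0,0],
])

```text
clock: 32.3
tool_pos: [0.5763, 0.2899, 0.1503]
orientation: [180.0, -0.0, -139.2]
force: [0.6, -0.2, -0.4]
opening: 0.0372
```

```bash
python3 - <<'E'
from h import *
s=wr('w20');held(s)
place(4,5.3,.15,ex=0,dy=.8)
E
```

```text
298 [(220, 52, 44.3), (244, 56, 33.0), (247, 54, 31.5)]
318 [(235, 41, 37.3), (244, 56, 33.0), (248, 53, 31.0)]
338 [(244, 57, 33.0), (248, 59, 31.0)]
t 32.4 tcp [0.5762 0.2898 0.1499] [ 1.7999e+02 -1.0000e-01 -1.3923e+02] q [44.0, 25.0, -13.0, -0.0, -52.0, -93.0] open 0.0368 F [-0.5  0.2 -0.6]
GO d [ 3.250e-01 -3.296e-01  3.000e-04] spin -41.03 rows>= 10
```

View pics/w20.png

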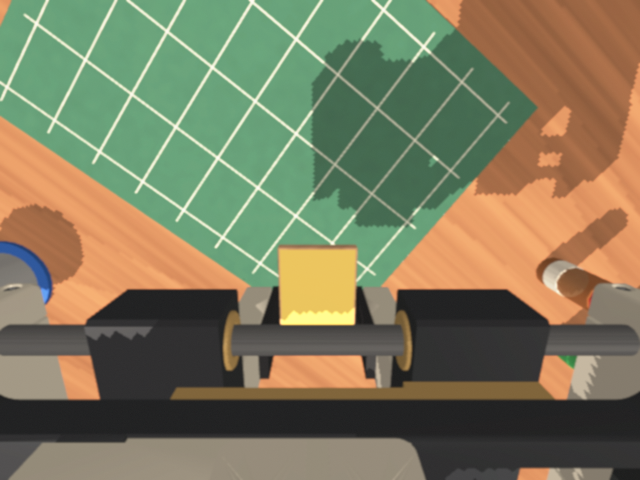

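Request:
play_rows([
  [0,0.325,-0.3295,0,-41],
  [0,0.325,-0.3295,0,-41],
  [0,0.325,-0.3295,0,-41],
  [0,0.325,-0.3295,0,-41],
  [0,0.325,-0.3295,0,-41],
  [0,0.325,-0.3295,0,-41],
  [0,0.325,-0.3295,0,-41],
  [0,0.325,-0.3295,0,-41],
  [0,0.325,-0.3295,0,-41],
  [0,0.325,-0.3295,0,-41],
])

```text
clock: 33.35
tool_pos: [0.5444, -0.1753, 0.1495]
orientation: [179.8, -0.0, -98.4]
force: [0.3, -0.9, -1.0]
opening: 0.0373
```

Request:
play_rows([
  [0,0,0,0.0,0],
  [0,0,0,0.03,0],
  [0,0,0,0.05,0],
  [0,0,0,0.05,0],
  [0,0,0,0.05,0],
])

```text
clock: 33.85
tool_pos: [0.546, -0.1707, 0.1006]
orientation: [179.9, -0.0, -98.1]
force: [1.2, 0.4, 0.0]
opening: 0.0372
```

```bash
python3 - <<'E'
from h import *
place(4,5.5,.083,ex=0,dy=.8)
E
```

```text
t 33.9 tcp [ 0.546  -0.1707  0.1006] [ 1.7992e+02 -3.0000e-02 -9.8140e+01] q [2.0, 22.0, -25.0, 0.0, -42.0, -10.0] open 0.0372 F [1.2 0.4 0. ]
GO d [0.0012 0.0005 0.0176] spin 0.06 rows>= 1
```

Request:
play_rows([
  [0,0.0012,0.0005,0.012,0],
  [0,0.0012,0.0005,0.0175,0],
  [0,0.0012,0.0005,0.0175,0],
  [0,0.0012,0.0005,0.0175,0],
])

```text
clock: 34.25
tool_pos: [0.5453, -0.1725, 0.0835]
orientation: [-180.0, -0.0, -98.2]
force: [-0.9, -0.1, -0.1]
opening: 0.0369
```

Request:
play_rows([
  [50,0,0,0,0],
  [50,0,0,0,0],
  [55,0,0,0,0],
  [55,0,0,0,0],
  [55,0,0,-0.03,0],
  [55,0.0,0,-0.08,0],
  [55,-0.02,0,-0.12,0],
  [55,-0.02,0,-0.12,0],
  [55,-0.02,0,-0.12,0],
  [55,-0.02,0,-0.12,0],
])

```text
clock: 35.25
tool_pos: [0.5475, -0.1528, 0.2026]
orientation: [179.9, 0.0, -98.2]
force: [-0.1, 0.1, -0.4]
opening: 0.0483
```

```bash
python3 - <<'E'
from h import *
HSV['yellow']=((24,110,150),(35,255,255))
s=wr('w21');chk(s,'teal',3);chk(s,'yellow',4)
save(0,'c21',cv2.resize(s['frame'][130:290,240:400],None,fx=3.7,fy=3.7,interpolation=2))
s=snapshot('top');save(0,'top21',s['frame']);save(0,'top21c',cv2.resize(s['frame'][215:315,140:500],None,fx=2.2,fy=2.2,interpolation=2))
E
```

```text
teal centre [-22.8 -14.6] goal -16 size [33.4 46.7] tail x [-0.4  1.4] goal 9.5 ang -3.2
yellow centre [15.8 -0.1] goal 16 size [35.6 47.6] tail x [39.6 39.6] goal 41.5 ang -0.0
```

View pics/c21.png

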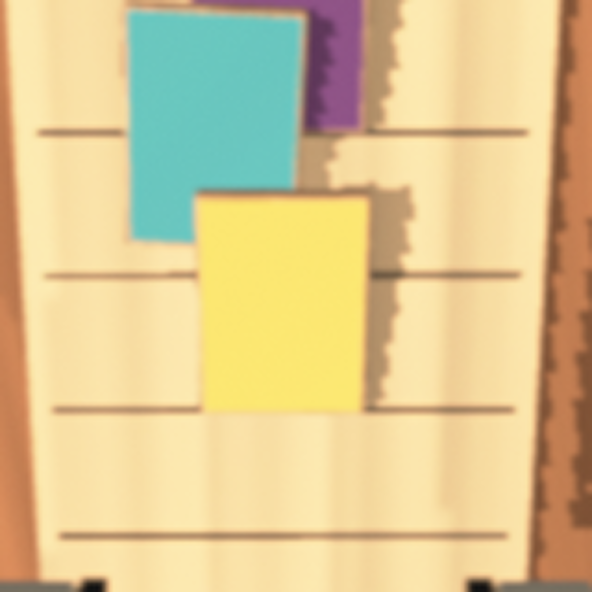

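View pics/top21c.png

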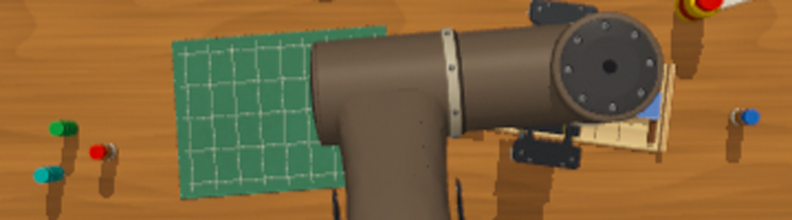

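```bash
python3 - <<'E'
from h import *
p=t2w(41.5-20.5,.6);go(p[0],p[1],.0755,TA-180)
E
```

```text
t 35.4 tcp [ 0.5474 -0.153   0.2021] [ 1.7987e+02 -2.0000e-02 -9.8230e+01] q [4.0, 15.0, -20.0, -0.0, -55.0, -12.0] open 0.0482 F [ 0.1  0.1 -0. ]
GO d [ 0.0189 -0.0011  0.1266] spin -0.03 rows>= 3
```

Request:
play_rows([
  [58,0.019,-0.001,0.05,0],
  [58,0.019,-0.001,0.1,0],
  [58,0.019,-0.001,0.12,0],
  [58,0.019,-0.001,0.1266,0],
  [58,0.019,-0.001,0.1266,0],
  [58,0.019,-0.001,0.1266,0],
  [0,0.019,-0.001,0.1266,0],
  [0,0.019,-0.001,0.1266,0],
  [0,0.019,-0.001,0.1266,0],
  [0,0.019,-0.001,0.1266,0],
])

```text
clock: 36.35
tool_pos: [0.5471, -0.1717, 0.0778]
orientation: [-179.9, 0.0, -98.2]
force: [-0.4, 1.0, 6.1]
opening: 0.0373
```

Request:
play_rows([
  [0,0,0,-0.03,0],
  [0,-0.02,0,-0.03,0],
  [0,-0.044,0,-0.03,0],
  [0,-0.044,0,-0.02,0],
  [0,-0.044,0,0,0],
  [0,-0.044,0,0,0],
  [0,-0.044,0,0,0],
  [50,-0.044,0,0,0],
  [55,-0.044,0,0,0],
  [55,-0.044,0,0,0],
])

```text
clock: 37.35
tool_pos: [0.5527, -0.1284, 0.0771]
orientation: [-180.0, 0.0, -98.2]
force: [0.1, -0.3, -0.6]
opening: 0.0478
```

Request:
play_rows([
  [55,0,0,-0.05,0],
  [55,0,0,-0.1,0],
  [55,0,0,-0.12,0],
  [55,0,0,-0.12,0],
  [55,0,0,-0.12,0],
  [55,0,0,-0.12,0],
])

```text
clock: 37.95
tool_pos: [0.5519, -0.1282, 0.1957]
orientation: [179.9, -0.0, -98.2]
force: [0.3, 0.5, 0.0]
opening: 0.0486
```

```bash
python3 - <<'E'
from h import *
HSV['yellow']=((24,110,150),(35,255,255))
s=wr('w22')
for t in tiles(s,z=.012,T=s['T'],minA=200):print(t,w2t([t[1][:2]/1000]).round(1),'ang tray',((t[1][4]-TA+90)%180-90).round(1))
E
```

```text
('teal', array([ 555. , -218.2,   48.9,   35.2,   79. ]), array([297., 130.])) [[-23.5 -15.4]] ang tray -2.8
('pink', array([ 530.8, -283.3,   34.6,   29.9,   -8.2]), array([316.,  30.])) [[-91.4  -0.7]] ang tray -90.0
('yellow', array([ 552.1, -134.9,   49. ,   35.7,   81.8]), array([316., 234.])) [[58.5 -0.7]] ang tray 0.0
('purple', array([ 536.8, -241.6,   49.4,   35.2,   81.2]), array([321.,  89.])) [[-49.3  -0.7]] ang tray -0.6
```

View pics/w22.png

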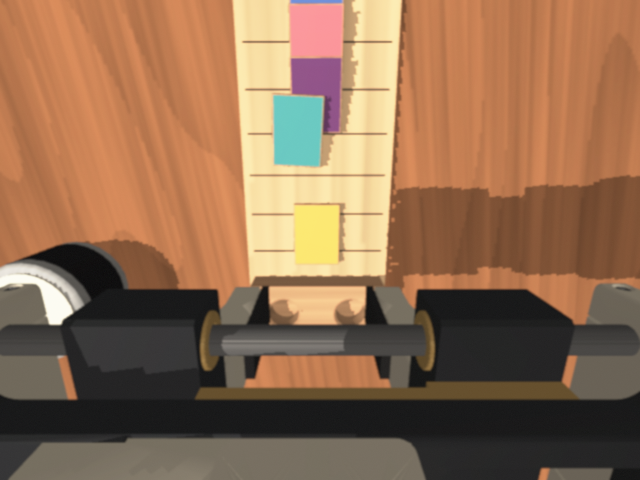

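```bash
python3 - <<'E'
from h import *
s=dict(np.load('pics/w22.npz'));chk(s,'teal',3);chk(s,'purple',2)
p=t2w(-11.4,-15.4);go(p[0],p[1],.0755,TA-180-2.8)
E
```

```text
teal centre [-22.9 -14.9] goal -16 size [33.9 47.4] tail x [-0.   1.6] goal 9.5 ang -2.8
purple centre [-48.1  -0.7] goal -48 size [47.3 34.4] tail x [-24.5 -24.4] goal -22.5 ang 0.1
t 38.0 tcp [ 0.5519 -0.1282  0.1955] [ 1.7987e+02 -2.0000e-02 -9.8230e+01] q [7.0, 15.0, -21.0, -0.0, -54.0, -15.0] open 0.0482 F [-0.1  0.2  0.6]
GO d [ 0.0764 -0.0162  0.12  ] spin 2.77 rows>= 3
```

Request:
play_rows([
  [58,0.04,-0.01,0.03,2.8],
  [58,0.0764,-0.016,0.05,2.8],
  [58,0.0764,-0.016,0.08,2.8],
  [58,0.0764,-0.016,0.1,2.8],
  [58,0.0764,-0.016,0.1,2.8],
])

```text
clock: 38.5
tool_pos: [0.5549, -0.2063, 0.0925]
orientation: [179.5, -0.0, -101.1]
force: [-0.3, -0.2, 0.4]
opening: 0.0508
```

```bash
python3 - <<'E'
from h import *
p=t2w(-11.4,-15.4);go(p[0],p[1],.0755,TA-180-2.8);wr('w23')
E
```

```text
t 38.5 tcp [ 0.5549 -0.2063  0.0925] [ 1.7954e+02 -4.0000e-02 -1.0109e+02] q [-2.0, 24.0, -23.0, -0.0, -43.0, -10.0] open 0.0508 F [-0.3 -0.2  0.4]
GO d [-0.0005 -0.0019  0.017 ] spin -0.09 rows>= 1
```

View pics/w23.png

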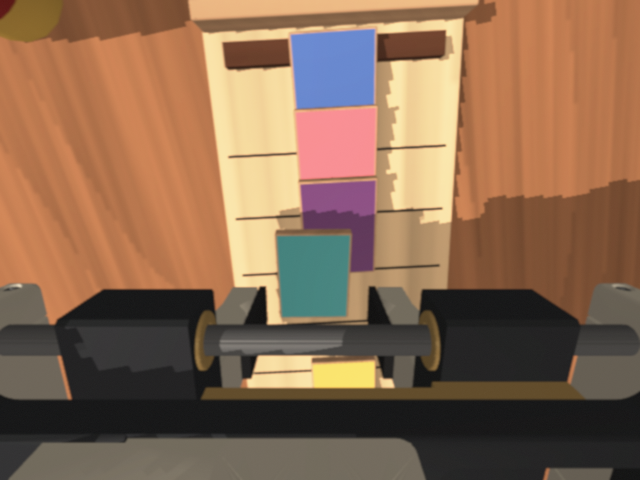

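Request:
play_rows([
  [58,-0.0005,-0.001,0.012,0],
  [58,-0.0005,-0.001,0.017,0],
  [58,-0.0005,-0.001,0.017,0],
  [0,-0.0005,-0.001,0.017,0],
  [0,-0.0005,-0.001,0.017,0],
  [0,-0.0005,-0.001,0.017,0],
  [0,-0.0005,-0.001,0.017,0],
])

```text
clock: 39.25
tool_pos: [0.559, -0.2058, 0.0802]
orientation: [-179.9, 0.0, -101.0]
force: [1.0, 0.3, 0.6]
opening: 0.0356
```

```bash
python3 - <<'E'
from h import *
o=get_obs();q=w2t(o['tool_pos'][None])[0];print(q,o['tool_pos'],o['opening'])
p=t2w(q[0]+7.6,.7);go(p[0],p[1],o['tool_pos'][2],TA-180)
E
```

```text
[-10.65557232 -17.63621164] [ 0.55903611 -0.20576207  0.08022884] 0.0355883254774485
t 39.2 tcp [ 0.559  -0.2058  0.0802] [-1.7994e+02  1.0000e-02 -1.0100e+02] q [-1.0, 25.0, -23.0, 0.0, -41.0, -10.0] open 0.0356 F [1.  0.3 0.6]
GO d [-0.0067  0.0187 -0.    ] spin -2.8 rows>= 1
```

```bash
python3 - <<'E'
from h import *
s=wr('w24');save(0,'c24',cv2.resize(s['frame'][140:400,200:440],None,fx=2.3,fy=2.3))
E
```

```text
(no output)
```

View pics/c24.png

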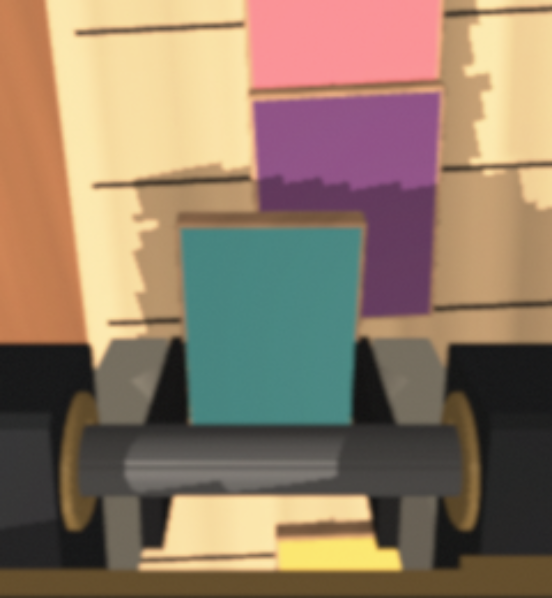

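Request:
play_rows([
  [55,0,0,0,0],
  [55,0,0.0015,0,0],
  [55,0,0.0015,0.003,0],
  [55,0,0.0015,0.0045,0],
  [55,0,0.0015,0.0045,0],
  [0,0,0.0015,0.0045,0],
  [0,0,0.0015,0.0045,0],
  [0,0,0.0015,0.0045,0],
  [0,0,0.0015,0.0045,0],
])

```text
clock: 40.2
tool_pos: [0.5572, -0.2055, 0.0753]
orientation: [-180.0, 0.0, -101.0]
force: [1.0, -0.1, 0.0]
opening: 0.0376
```

```bash
python3 - <<'E'
from h import *
o=get_obs();q=w2t(o['tool_pos'][None])[0];print(q,o['tool_pos'],o['opening'])
s=wr('w25');save(0,'c25',cv2.resize(s['frame'][140:400,200:440],None,fx=2.3,fy=2.3))
p=t2w(q[0]+7.6,.7);go(p[0],p[1],o['tool_pos'][2],TA-180)
E
```

```text
[-10.6683469  -15.81593469] [ 0.55723262 -0.20551509  0.07526419] 0.03755478519810197
t 40.2 tcp [ 0.5572 -0.2055  0.0753] [-180.      0.   -101.02] q [-1.0, 26.0, -24.0, -0.0, -40.0, -10.0] open 0.0373 F [ 0.5 -0.2 -0.5]
GO d [-0.0068  0.0169 -0.    ] spin -2.82 rows>= 1
```

View pics/c25.png

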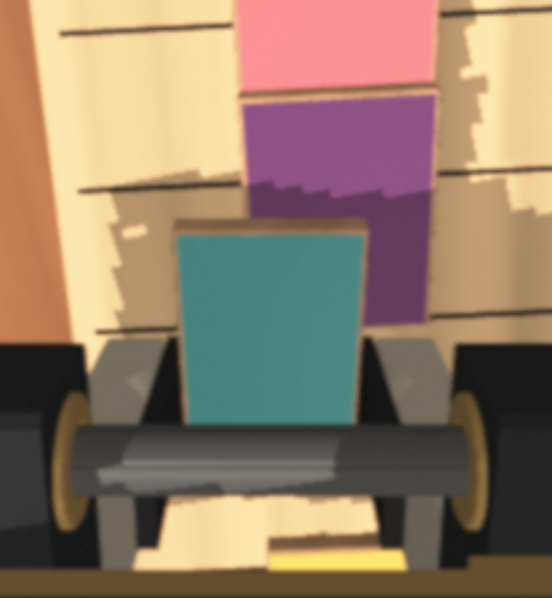

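Request:
play_rows([
  [0,0,0,-0.012,0],
  [0,0,0,-0.012,0],
  [0,-0.007,0.017,-0.012,-2.8],
  [0,-0.007,0.017,-0.012,-2.8],
  [0,-0.007,0.017,-0.012,-2.8],
  [0,-0.007,0.017,-0.005,-2.8],
  [0,-0.007,0.017,0,-2.8],
  [0,-0.007,0.017,0,-2.8],
  [0,-0.007,0.017,0,-2.8],
])

```text
clock: 41.15
tool_pos: [0.5418, -0.1955, 0.0747]
orientation: [179.9, -0.0, -98.2]
force: [-0.2, -0.4, -0.0]
opening: 0.0375
```

Request:
play_rows([
  [50,0,0,0,0],
  [50,0,0,0,0],
  [55,0,0,0,0],
  [55,0,0,-0.03,0],
  [55,0,0,-0.08,0],
  [55,-0.03,0,-0.12,0],
  [55,-0.03,0,-0.12,0],
  [55,-0.03,0,-0.12,0],
  [55,-0.03,0,-0.12,0],
])

```text
clock: 42.05
tool_pos: [0.5454, -0.1657, 0.1945]
orientation: [179.9, 0.0, -98.2]
force: [0.7, 0.3, -0.3]
opening: 0.0484
```

```bash
python3 - <<'E'
from h import *
HSV['yellow']=((24,110,150),(35,255,255))
s=wr('w26');chk(s,'teal',3);chk(s,'purple',2)
save(0,'c26',cv2.resize(s['frame'][100:290,240:400],None,fx=3.1,fy=3.1))
for t in tiles(s,z=.012,T=s['T'],minA=200):print(t,w2t([t[1][:2]/1000]).round(1),'ang tray',((t[1][4]-TA+90)%180-90).round(1))
E
```

```text
teal centre [-15.4   0.5] goal -16 size [33.9 47.3] tail x [8.2 8.2] goal 9.5 ang -0.0
purple centre [-57.1  -0.6] goal -48 size [34.4 29. ] tail x [-42.6 -42.6] goal -22.5 ang -0.0
('teal', array([ 540.5, -207.7,   47. ,   34.8,   81.8]), array([316., 191.])) [[-15.2   0.4]] ang tray 0.0
('pink', array([ 530.8, -282.3,   34.5,   29.1,   -8.2]), array([315.,  89.])) [[-90.4  -0.6]] ang tray -90.0
('blue', array([ 526.4, -314. ,   35.6,   29.6,   -8.2]), array([314.,  40.])) [[-122.4   -0.8]] ang tray -90.0
('yellow', array([ 552.1, -135.5,   48.3,   35. ,   82.5]), array([315., 277.])) [[57.9 -0.7]] ang tray 0.7
('purple', array([ 535.6, -249.6,   35.6,   29.9,   -8.2]), array([315., 136.])) [[-57.4  -0.7]] ang tray -90.0
```

View pics/c26.png

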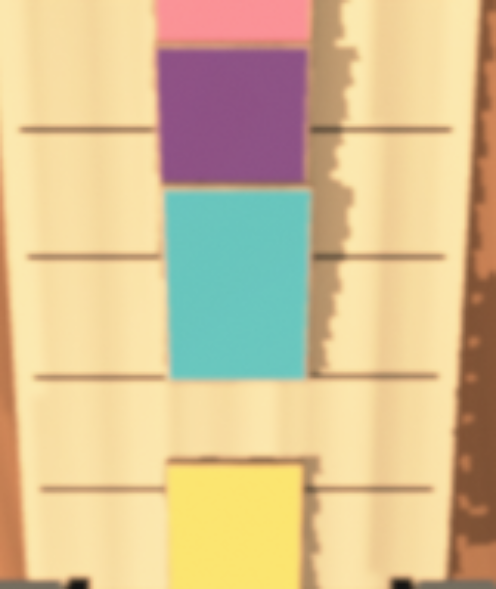

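```bash
python3 - <<'E'
from h import *
p=t2w(63.2,-.5);go(p[0],p[1],.0728,TA-180)
E
```

```text
t 42.1 tcp [ 0.5453 -0.1659  0.1941] [ 1.7987e+02 -1.0000e-02 -9.8240e+01] q [3.0, 16.0, -20.0, -0.0, -54.0, -11.0] open 0.0482 F [ 0.1 -0.5  0.5]
GO d [-0.0363 -0.0024  0.1212] spin -0.04 rows>= 3
```

Request:
play_rows([
  [58,-0.036,-0.0024,0.03,0],
  [58,-0.036,-0.0024,0.08,0],
  [58,-0.036,-0.0024,0.11,0],
  [58,-0.036,-0.0024,0.12,0],
  [58,-0.036,-0.0024,0.12,0],
  [58,-0.036,-0.0024,0.12,0],
])

```text
clock: 42.7
tool_pos: [0.5536, -0.1309, 0.075]
orientation: [179.9, -0.0, -98.2]
force: [-0.1, -0.6, -1.0]
opening: 0.0507
```

```bash
python3 - <<'E'
from h import *
p=t2w(63.2,-.5);go(p[0],p[1],.0728,TA-180)
E
```

```text
t 42.7 tcp [ 0.5536 -0.1309  0.075 ] [ 1.7994e+02 -3.0000e-02 -9.8230e+01] q [6.0, 24.0, -27.0, 0.0, -39.0, -15.0] open 0.0507 F [-0.1 -0.6 -1. ]
GO d [-0.0005  0.001   0.0022] spin -0.03 rows>= 1
```

Grip, lift, and carry to line 4 height.

Request:
play_rows([
  [58,-0.0005,0.001,0.0015,0],
  [0,-0.0005,0.001,0.0015,0],
  [0,-0.0005,0.001,0.0015,0],
  [0,-0.0005,0.001,0.0015,0],
  [0,-0.0005,0.001,0.0015,0],
  [0,-0.0005,0.001,-0.03,0],
  [0,-0.0005,0.001,-0.07,0],
  [0,-0.0005,0.001,-0.07,0],
  [0,-0.0005,0.001,-0.07,0],
  [0,-0.0005,0.001,-0.07,0],
])

```text
clock: 43.7
tool_pos: [0.5521, -0.1297, 0.1446]
orientation: [179.9, 0.0, -98.2]
force: [-0.3, -0.4, 0.1]
opening: 0.037
```

```bash
python3 - <<'E'
from h import *
s=wr('w27');held(s);save(0,'c27',cv2.resize(s['frame'][140:400,200:440],None,fx=2.3,fy=2.3))
place(4,5.5,.10,ex=0,dy=.8)
E
```

```text
298 [(228, 159, 41.1), (230, 159, 40.2), (245, 151, 33.1), (248, 50, 31.6)]
318 [(228, 159, 41.1), (230, 159, 40.2), (245, 154, 33.1), (248, 49, 31.6)]
338 [(228, 157, 41.2), (230, 158, 40.2), (245, 150, 33.1), (248, 51, 31.6)]
t 43.8 tcp [ 0.552  -0.1298  0.1443] [ 1.799e+02 -1.000e-02 -9.823e+01] q [7.0, 19.0, -24.0, -0.0, -48.0, -15.0] open 0.0371 F [ 0.2  0.4 -0.8]
GO d [0.0426 0.0006 0.0443] spin -0.03 rows>= 2
```

View pics/c27.png

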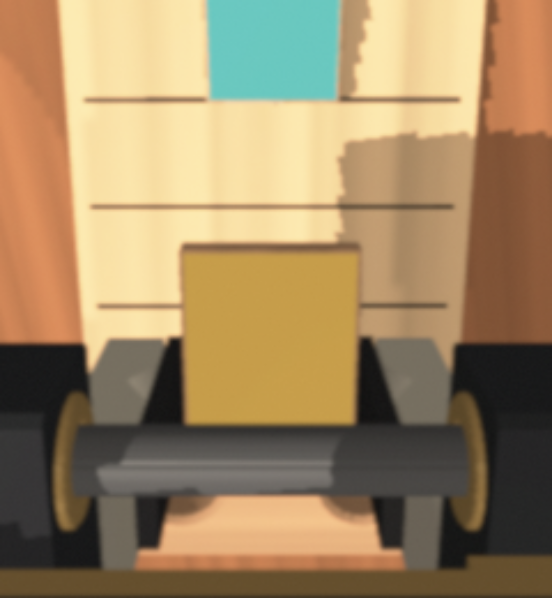

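Request:
play_rows([
  [0,0.02,0.0006,0,0],
  [0,0.042,0.0006,0.02,0],
  [0,0.042,0.0006,0.0443,0],
  [0,0.042,0.0006,0.0443,0],
  [0,0.042,0.0006,0.0443,0],
])

```text
clock: 44.25
tool_pos: [0.5457, -0.1713, 0.1001]
orientation: [179.9, -0.0, -98.2]
force: [0.9, 0.5, 0.5]
opening: 0.0373
```

```bash
python3 - <<'E'
from h import *
place(4,6,.084,ex=0,dy=.6)
E
```

```text
t 44.2 tcp [ 0.5457 -0.1713  0.1001] [ 1.7985e+02 -4.0000e-02 -9.8210e+01] q [2.0, 22.0, -25.0, 0.0, -42.0, -10.0] open 0.0373 F [0.9 0.5 0.5]
GO d [0.     0.0001 0.0161] spin -0.01 rows>= 1
```

Request:
play_rows([
  [0,0,0,0.01,0],
  [0,0,0,0.016,0],
  [0,0,0,0.016,0],
  [0,0,0,0.016,0],
])

```text
clock: 44.65
tool_pos: [0.5462, -0.1711, 0.085]
orientation: [180.0, -0.0, -98.2]
force: [-0.5, 0.6, 0.6]
opening: 0.0371
```

Request:
play_rows([
  [50,0,0,0,0],
  [50,0,0,0,0],
  [55,0,0,0,0],
  [55,0,0,0,0],
  [55,0,0,-0.03,0],
  [55,0.0,0,-0.08,0],
  [55,-0.02,0,-0.12,0],
  [55,-0.02,0,-0.12,0],
  [55,-0.02,0,-0.12,0],
  [55,-0.02,0,-0.12,0],
])

```text
clock: 45.65
tool_pos: [0.5484, -0.1514, 0.2043]
orientation: [179.9, 0.0, -98.2]
force: [0.2, -0.5, -0.7]
opening: 0.0483
```

```bash
python3 - <<'E'
from h import *
HSV['yellow']=((24,110,150),(35,255,255))
s=wr('w28');chk(s,'teal',3);chk(s,'yellow',4)
save(0,'c28',cv2.resize(s['frame'][100:290,240:400],None,fx=3.1,fy=3.1))
s=dict(np.load('pics/top0.npz'))
p=onz([[480,268]],s,.07)[0];go(p[0],p[1],.3,TA-180)
E
```

```text
teal centre [-24.1   0.3] goal -16 size [33.7 28.6] tail x [-9.8 -9.8] goal 9.5 ang -0.0
yellow centre [17.6 -0.9] goal 16 size [35.6 47.9] tail x [41.6 41.6] goal 41.5 ang -0.0
t 45.7 tcp [ 0.5483 -0.1515  0.2039] [ 1.7989e+02 -1.0000e-02 -9.8230e+01] q [4.0, 15.0, -20.0, -0.0, -55.0, -12.0] open 0.0484 F [-0.3  0.  -0.9]
GO d [ 0.2826  0.0008 -0.0961] spin -0.03 rows>= 6
```

View pics/c28.png

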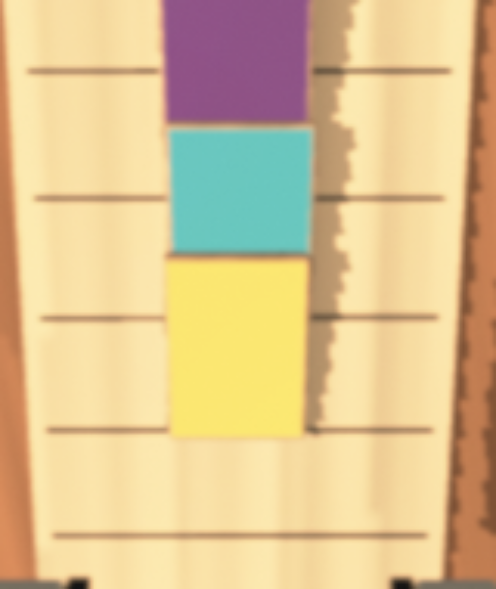

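```bash
python3 - <<'E'
from h import *
p=t2w(165,0);go(p[0],p[1],.2,TA-180)
E
```

```text
t 45.7 tcp [ 0.5483 -0.1515  0.2039] [ 1.7989e+02 -1.0000e-02 -9.8230e+01] q [4.0, 15.0, -20.0, -0.0, -55.0, -12.0] open 0.0484 F [-0.3  0.  -0.9]
GO d [-0.1235 -0.0007  0.0038] spin -0.03 rows>= 3
```

Request:
play_rows([
  [60,-0.1235,-0.0007,0.004,0],
  [60,-0.1235,-0.0007,0.004,0],
  [60,-0.1235,-0.0007,0.004,0],
  [60,-0.1235,-0.0007,0.004,0],
  [60,-0.1235,-0.0007,0.004,0],
  [60,-0.1235,-0.0007,0.004,0],
  [60,-0.1235,-0.0007,0.004,0],
])

```text
clock: 46.4
tool_pos: [0.567, -0.0303, 0.2005]
orientation: [180.0, -0.0, -98.3]
force: [-0.1, 0.3, -0.2]
opening: 0.0526
```

```bash
python3 - <<'E'
from h import *
p=t2w(165,0);go(p[0],p[1],.2,TA-180)
s=wr('w29');print(w2t(s['T'][:3,3][None]))
E
```

```text
t 46.4 tcp [ 0.567  -0.0303  0.2005] [ 1.7995e+02 -2.0000e-02 -9.8290e+01] q [17.0, 15.0, -20.0, -0.0, -55.0, -25.0] open 0.0526 F [-0.1  0.3 -0.2]
GO d [-0.0008  0.0005  0.0005] spin -0.09 rows>= 1
[[164.16818336  -0.53839223]]
```

View pics/w29.png

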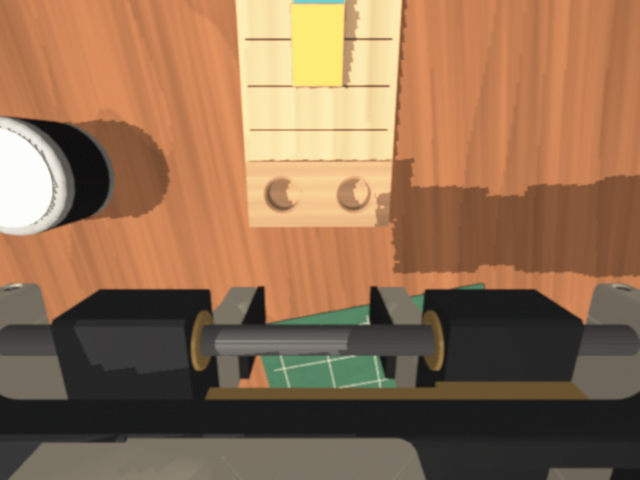

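```bash
python3 - <<'E'
from h import *
s=dict(np.load('pics/w29.npz'));T=s['T']
save(0,'c29',cv2.resize(s['frame'][150:240,235:405],None,fx=4.5,fy=4.5,interpolation=cv2.INTER_CUBIC))
# predicted rim pixels
M=np.linalg.inv(T@s['tool_from_camera'])
def proj(P):
    c=(M[:3,:3]@P.T).T+M[:3,3];c=c@G;u=c@s['mtx'].T;return u[:,:2]/u[:,2:]
im=cv2.resize(s['frame'][150:240,235:405],None,fx=4.5,fy=4.5,interpolation=cv2.INTER_CUBIC)
for y in(-28,28):
    a=np.linspace(0,6.28,60);w=np.array([t2w(122+12.5*np.cos(k),y+12.5*np.sin(k)) for k in a])
    u=proj(np.c_[w,np.full(60,.03)]);u=((u-[235,150]+.5)*4.5).astype(np.int32);cv2.polylines(im,[u],True,(255,0,0),1)
w=np.array([t2w(*q) for q in((97,-60),(147,-60),(147,60),(97,60))]);u=proj(np.c_[w,np.full(4,.03)]);u=((u-[235,150]+.5)*4.5).astype(np.int32);cv2.polylines(im,[u],True,(0,0,255),1)
save(0,'c29b',im)
E
```

```text
(no output)
```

View pics/c29b.png

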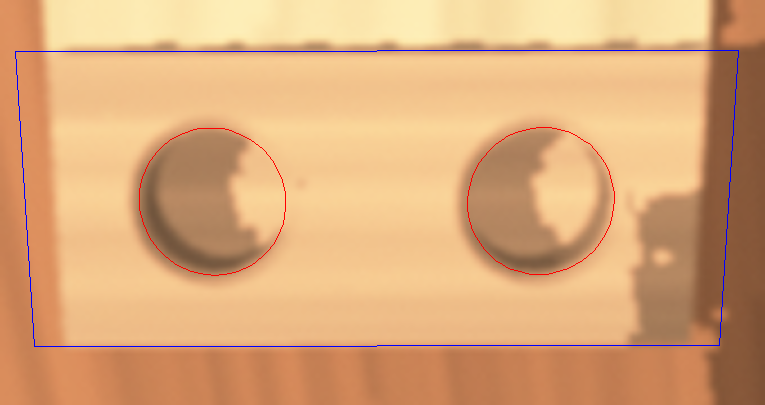

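View pics/c29.png

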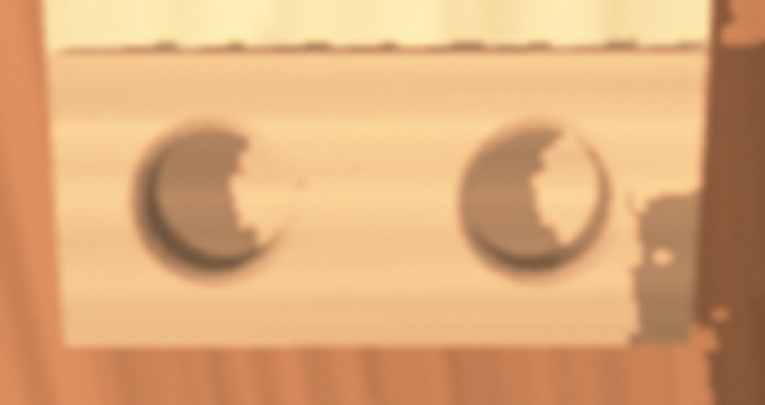

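```bash
python3 - <<'E'
from h import *
go(.475,.45,.25,TA-180)
E
```

```text
t 46.5 tcp [ 0.5671 -0.0303  0.2007] [ 1.7997e+02 -1.0000e-02 -9.8290e+01] q [17.0, 15.0, -20.0, -0.0, -55.0, -25.0] open 0.0527 F [0.4 0.7 0.4]
GO d [-0.462   0.1604 -0.0493] spin -0.09 rows>= 10
```

Request:
play_rows([
  [70,-0.462,0.16,-0.049,0],
  [70,-0.462,0.16,-0.049,0],
  [70,-0.462,0.16,-0.049,0],
  [70,-0.462,0.16,-0.049,0],
  [70,-0.462,0.16,-0.049,0],
  [70,-0.462,0.16,-0.049,0],
  [70,-0.462,0.16,-0.049,0],
  [70,-0.462,0.16,-0.049,0],
  [70,-0.462,0.16,-0.049,0],
  [70,-0.462,0.16,-0.049,0],
])

```text
clock: 47.45
tool_pos: [0.4747, 0.4527, 0.2503]
orientation: [-180.0, 0.0, -98.2]
force: [1.1, -0.2, -0.1]
opening: 0.0613
```

Request:
play_rows([
  [70,0,0,0,0],
  [70,0,0,0,0],
  [70,0,0,0,0],
])

```text
clock: 47.75
tool_pos: [0.4753, 0.4496, 0.2496]
orientation: [180.0, -0.0, -98.3]
force: [-0.1, -0.1, -0.0]
opening: 0.0614
```

```bash
python3 - <<'E'
from h import *
s=wr('w30')
h=cv2.cvtColor(s['frame'],cv2.COLOR_RGB2HSV)
m=cv2.inRange(h,(0,200,130),(6,255,255))|cv2.inRange(h,(174,180,130),(180,255,255));m[285:]=0
for c in cv2.findContours(m,0,1)[0]:
    if cv2.contourArea(c)>80:
        print(cv2.contourArea(c),cv2.boundingRect(c),cv2.minEnclosingCircle(c))
E
```

```text
(no output)
```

View pics/w30.png

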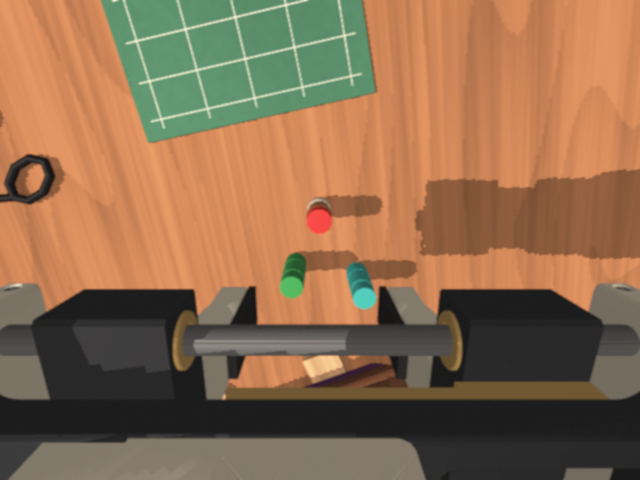

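```bash
python3 - <<'E'
from h import *
s=dict(np.load('pics/w30.npz'));T=s['T']
save(0,'c30',cv2.resize(s['frame'][180:310,250:420],None,fx=4.5,fy=4.5,interpolation=cv2.INTER_CUBIC))
h=cv2.cvtColor(s['frame'],cv2.COLOR_RGB2HSV);f=s['frame'].astype(int)
m=((f[...,0]>200)&(f[...,1]<80)&(f[...,2]<80)).astype(np.uint8);m[285:]=0
for c in cv2.findContours(m,0,1)[0]:
    if cv2.contourArea(c)>30:
        k,r=cv2.minEnclosingCircle(c);print(cv2.contourArea(c),cv2.boundingRect(c),k,r,onz([k],s,.07,T),r/340*(T[2,3]+.09-.07)*1000)
print(onz([[292,287],[364,298]],s,.07,T))
E
```

```text
384.5 (308, 210, 23, 23) (318.3780517578125, 220.06097412109375) 12.018388748168945 [[0.4717504  0.42958717 0.07      ]] 9.53120530309972
[[0.50253324 0.48429664 0.07      ]
 [0.44236982 0.50345952 0.07      ]]
```

View pics/c30.png

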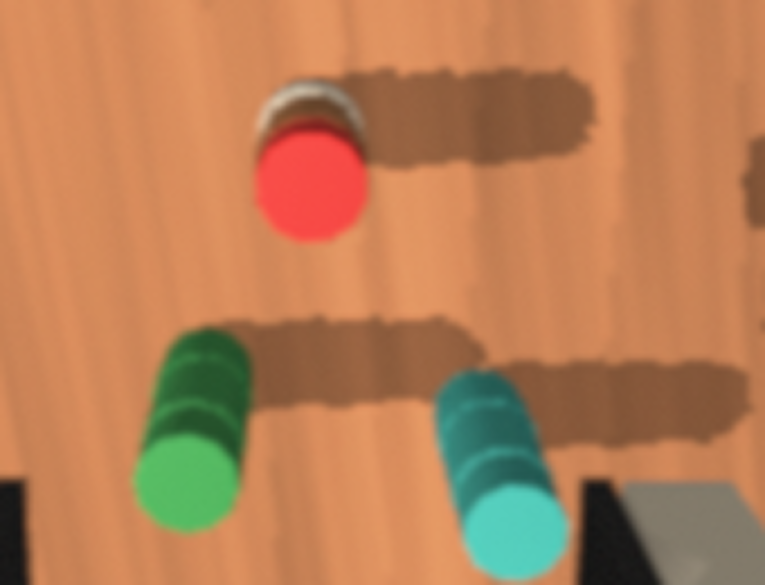

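```bash
python3 - <<'E'
from h import *
go(.4715,.4298,.16,TA-180)
E
```

```text
t 47.8 tcp [0.4754 0.4494 0.2499] [ 1.7999e+02 -2.0000e-02 -9.8290e+01] q [60.0, 20.0, -5.0, -0.0, -64.0, -69.0] open 0.0615 F [ 0.1 -0.3  0.5]
GO d [0.02   0.001  0.0899] spin -0.09 rows>= 2
```

Request:
play_rows([
  [70,0.02,0.001,0.03,0],
  [70,0.02,0.001,0.07,0],
  [70,0.02,0.001,0.09,0],
  [70,0.02,0.001,0.09,0],
  [70,0.02,0.001,0.09,0],
])

```text
clock: 48.3
tool_pos: [0.4719, 0.4305, 0.1607]
orientation: [-180.0, -0.0, -98.3]
force: [-0.1, 0.1, 0.2]
opening: 0.0613
```

```bash
python3 - <<'E'
from h import *
go(.4715,.4298,.091,TA-180)
s=wr('w31')
f=s['frame'].astype(int)
m=((f[...,0]>200)&(f[...,1]<80)&(f[...,2]<80)).astype(np.uint8);m[325:]=0
for c in cv2.findContours(m,0,1)[0]:
    if cv2.contourArea(c)>30:
        k,r=cv2.minEnclosingCircle(c);print(k,r,onz([k],s,.07,s['T']))
E
```

```text
t 48.3 tcp [0.4719 0.4305 0.1607] [-179.97   -0.    -98.26] q [60.0, 23.0, -14.0, 0.0, -53.0, -68.0] open 0.0613 F [-0.1  0.1  0.2]
GO d [0.0008 0.0003 0.0697] spin -0.06 rows>= 2
```

View pics/w31.png

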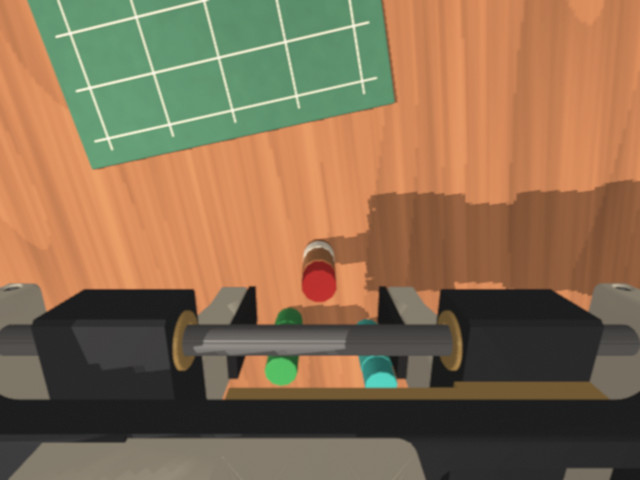

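```bash
python3 - <<'E'
from h import *
s=dict(np.load('pics/w31.npz'));print(onz([[319,282]],s,.07,s['T']))
E
```

```text
[[0.4710832  0.42819331 0.07      ]]
```

Request:
play_rows([
  [70,0.0015,0.0005,0.03,0],
  [70,0.0015,0.0005,0.06,0],
  [70,0.0015,0.0005,0.0695,0],
  [70,0.0015,0.0005,0.0695,0],
  [0,0.0015,0.0005,0.0695,0],
  [0,0.0015,0.0005,0.0695,0],
  [0,0.0015,0.0005,0.0695,0],
  [0,0.0015,0.0005,0.0695,0],
  [0,0.0015,0.0005,0.0695,0],
  [0,0.0015,0.0005,0.0695,0],
])

```text
clock: 49.35
tool_pos: [0.4705, 0.4298, 0.0907]
orientation: [-180.0, 0.0, -98.2]
force: [-0.0, 0.0, 1.1]
opening: 0.0212
```

Request:
play_rows([
  [0,0,0,-0.03,0],
  [0,0,0,-0.08,0],
  [0,0,0,-0.09,0],
  [0,0,0,-0.09,0],
  [0,0,0,-0.09,0],
])

```text
clock: 49.85
tool_pos: [0.4701, 0.4295, 0.1802]
orientation: [180.0, 0.0, -98.2]
force: [0.2, -0.1, -1.0]
opening: 0.0212
```

```bash
python3 - <<'E'
from h import *
p=t2w(122,28);go(p[0],p[1],.20,TA-180)
s=wr('w32');save(0,'c32',cv2.resize(s['frame'][200:360,220:420],None,fx=3.5,fy=3.5))
E
```

```text
t 49.9 tcp [0.4701 0.4295 0.1802] [ 1.7998e+02  1.0000e-02 -9.8230e+01] q [60.0, 22.0, -13.0, -0.0, -55.0, -68.0] open 0.0212 F [ 0.2 -0.1 -1. ]
GO d [ 0.4834 -0.1332 -0.02  ] spin -0.03 rows>= 11
```

View pics/c32.png

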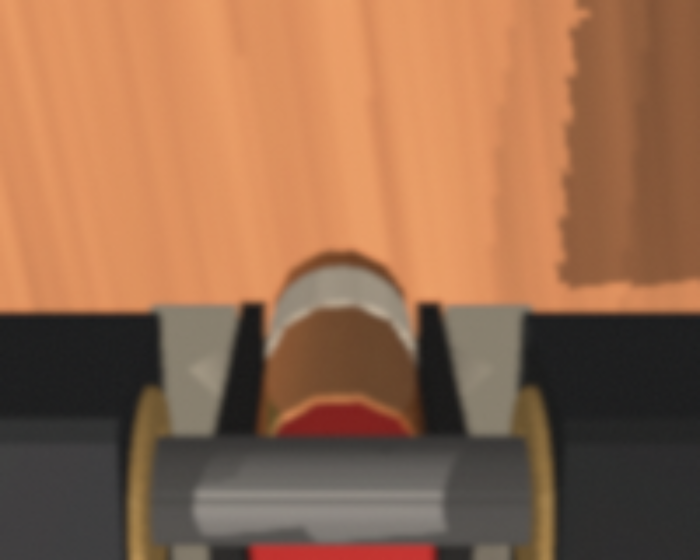

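```bash
python3 - <<'E'
from h import *
s=dict(np.load('pics/w32.npz'))
print(onz([[317,271.4],[296,285],[338.5,285]],s,.0905,np.eye(4))*1000)
# compare: bore centre as tool-measured by same camera in w29
s=dict(np.load('pics/w29.npz'));T=s['T']
for c in ((211,197),(535,197)):
    q=onz([[235+c[0]/4.5-.5,150+c[1]/4.5-.5]],s,.03,T);print(q,w2t(q))
E
```

```text
[[  8.97990109  -0.6454185   90.5       ]
 [  0.64219886 -12.74185127  90.5       ]
 [  0.64315066  11.74380391  90.5       ]]
[[ 0.58832524 -0.07690621  0.03      ]] [[121.06037375 -28.2473235 ]]
[[ 0.5336969  -0.06895393  0.03      ]] [[121.13976798  26.95673066]]
```

Request:
play_rows([
  [0,0.483,-0.133,-0.02,0],
  [0,0.483,-0.133,-0.02,0],
  [0,0.483,-0.133,-0.02,0],
  [0,0.483,-0.133,-0.02,0],
  [0,0.483,-0.133,-0.02,0],
  [0,0.483,-0.133,-0.02,0],
  [0,0.483,-0.133,-0.02,0],
  [0,0.483,-0.133,-0.02,0],
  [0,0.483,-0.133,-0.02,0],
  [0,0.483,-0.133,-0.02,0],
])

```text
clock: 50.9
tool_pos: [0.5322, -0.068, 0.1992]
orientation: [179.9, -0.0, -98.2]
force: [1.4, -0.0, 0.5]
opening: 0.0215
```

Request:
play_rows([
  [0,0,0,0,0],
  [0,0,0,0.03,0],
  [0,0,0,0.06,0],
  [0,0,0,0.06,0],
  [0,0,0,0.06,0],
])

```text
clock: 51.4
tool_pos: [0.5325, -0.0659, 0.1398]
orientation: [179.9, -0.1, -98.2]
force: [0.7, 0.5, -0.9]
opening: 0.0215
```

```bash
python3 - <<'E'
from h import *
p=t2w(122,27.7);go(p[0],p[1],.13,TA-180)
s=wr('w33');save(0,'c33',cv2.resize(s['frame'][200:360,220:420],None,fx=3.5,fy=3.5))
E
```

```text
t 51.4 tcp [ 0.5325 -0.0659  0.1398] [ 1.7986e+02 -8.0000e-02 -9.8180e+01] q [14.0, 16.0, -28.0, 0.0, -46.0, -22.0] open 0.0215 F [ 0.7  0.5 -0.9]
GO d [ 0.002  -0.0009  0.0098] spin 0.02 rows>= 1
```

View pics/c33.png

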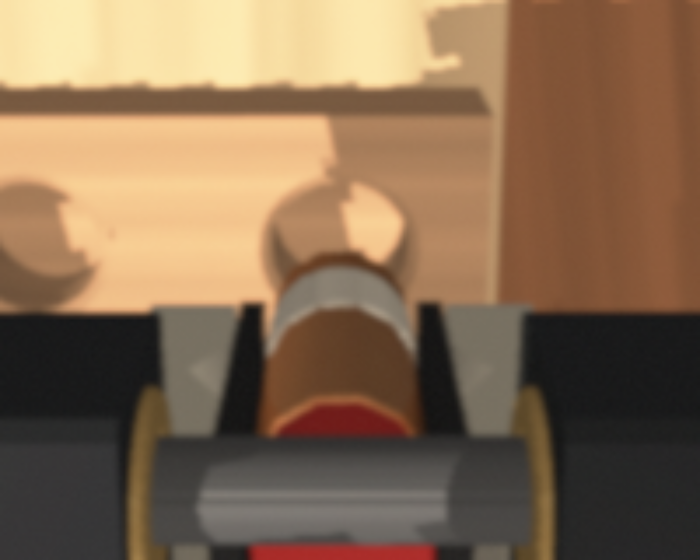

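```bash
python3 - <<'E'
from h import *
s=dict(np.load('pics/w33.npz'))
print(onz([[220+338/3.5,200+180/3.5]],s,.1398-.03,np.eye(4))*1000)
print(onz([[220+340/3.5,200+250/3.5]],s,.0907,np.eye(4))*1000)
E
```

```text
[[ 14.96161321  -0.90341376 109.8       ]]
[[ 8.88731569 -0.56543553 90.7       ]]
```

```bash
python3 - <<'E'
from h import *
s=dict(np.load('pics/w33.npz'))
for r in(394,398,402): print(onz([[220+340/3.5,200+r/3.5]],s,.0387,np.eye(4))*1000)
for r in(250,255,265): print(onz([[220+340/3.5,200+r/3.5]],s,.0907,np.eye(4))*1000)
E
```

```text
[[ 9.69588743 -0.61410842 38.7       ]]
[[ 9.16210632 -0.61391544 38.7       ]]
[[ 8.62721023 -0.61372205 38.7       ]]
[[ 8.88731569 -0.56543553 90.7       ]]
[[ 8.01993754 -0.56512193 90.7       ]]
[[ 6.27862164 -0.56449237 90.7       ]]
```

Request:
play_rows([
  [0,0.0039,-0.0006,0.01,0],
  [0,0.0039,-0.0006,0.016,0],
  [0,0.0039,-0.0006,0.016,0],
  [0,0.0039,-0.0006,0.016,0],
  [0,0.0039,-0.0006,0.016,0],
])

```text
clock: 51.95
tool_pos: [0.5331, -0.0699, 0.1247]
orientation: [-180.0, 0.0, -98.2]
force: [0.4, -0.8, -0.6]
opening: 0.0213
```

```bash
python3 - <<'E'
from h import *
p=t2w(122,27.7);go(p[0],p[1],.13,TA-180)
s=wr('w34');save(0,'c34',cv2.resize(s['frame'][220:330,240:400],None,fx=4.5,fy=4.5,interpolation=2))
E
```

```text
t 52.0 tcp [ 0.5331 -0.0699  0.1247] [-1.7997e+02  1.0000e-02 -9.8210e+01] q [13.0, 18.0, -29.0, 0.0, -44.0, -22.0] open 0.0213 F [ 0.4 -0.8 -0.6]
GO d [-0.0018  0.0003 -0.0053] spin -0.01 rows>= 1
```

View pics/c34.png

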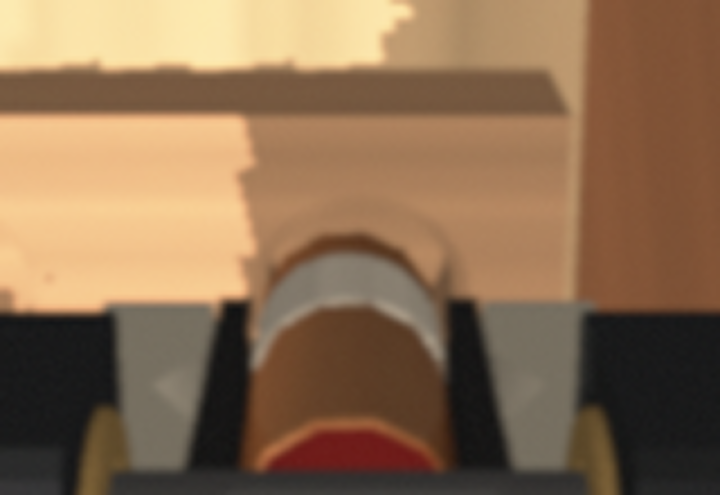

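```bash
python3 - <<'E'
from h import *
s=dict(np.load('pics/w34.npz'))
f=lambda c,r,z: onz([[240+c/4.5-.4,220+r/4.5-.4]],s,z,np.eye(4))[0]*1000
print('rim front',f(357,197,.0947),'L',f(258,265,.0947),'R',f(462,265,.0947))
print('vial bottom front',f(351,236,.0907))
im=cv2.resize(s['frame'][245:300,290:350],None,fx=11,fy=11,interpolation=cv2.INTER_CUBIC).astype(float)
im=np.clip((im-60)*1.8,0,255).astype(np.uint8);save(0,'c34b',im)
E
```

```text
rim front [12.35745255  0.47506372 94.7       ] L [  3.00015587 -12.39994201  94.7       ] R [ 3.00143002 14.16664912 94.7       ]
vial bottom front [ 8.51511314 -0.30203512 90.7       ]
```

View pics/c34b.png

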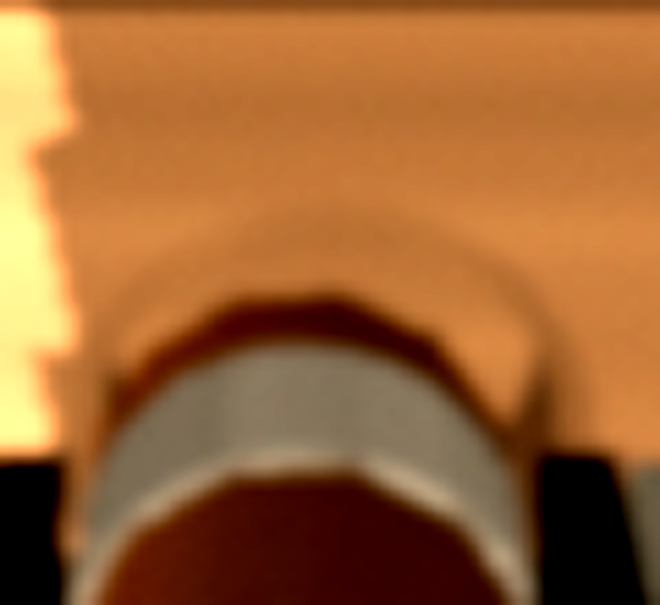

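Request:
play_rows([
  [0,0.0012,0.0007,0.0,0],
  [0,0.0012,0.0007,0.0,0],
  [0,0.0012,0.0007,0.003,0],
  [0,0.0012,0.0007,0.005,0],
  [0,0.0012,0.0007,0.006,0],
  [0,0.0012,0.0007,0.006,0],
])

```text
clock: 52.6
tool_pos: [0.532, -0.0709, 0.1181]
orientation: [180.0, 0.0, -98.2]
force: [-0.4, 2.0, -1.2]
opening: 0.0214
```

Request:
play_rows([
  [0,0,0,0.003,0],
  [0,0,0,0.006,0],
  [0,0,0,0.008,0],
  [0,0,0,0.008,0],
])

```text
clock: 53.0
tool_pos: [0.5319, -0.0709, 0.1099]
orientation: [180.0, -0.0, -98.2]
force: [-0.1, 2.2, -1.2]
opening: 0.0214
```

```bash
python3 - <<'E'
from h import *
o=get_obs();print(o['tool_pos'],o['force'],o['moment'])
s=wr('w35');save(0,'c35',cv2.resize(s['frame'][220:330,240:400],None,fx=4.5,fy=4.5,interpolation=2))
E
```

```text
[ 0.53192176 -0.07092717  0.10992662] [-0.0889167   2.17617341 -1.24228983] [ 0.98890545  0.12786637 -0.09267375]
```

View pics/c35.png

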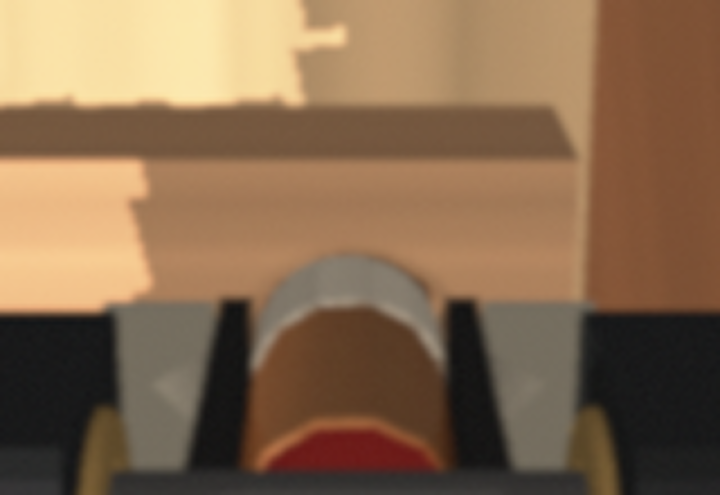

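Request:
play_rows([
  [0,-0.0006,0,0.003,0],
  [0,-0.0006,0,0.006,0],
  [0,-0.0006,0,0.0085,0],
  [0,-0.0006,0,0.0085,0],
  [0,-0.0006,0,0.0085,0],
])

```text
clock: 53.55
tool_pos: [0.5321, -0.0705, 0.1018]
orientation: [180.0, -0.0, -98.2]
force: [-0.1, 0.5, -0.3]
opening: 0.0212
```

Request:
play_rows([
  [40,0,0,0,0],
  [40,0,0,0,0],
  [40,0,0,0,0],
  [45,0,0,-0.03,0],
  [45,0,0,-0.08,0],
  [45,0,0,-0.11,0],
  [45,0,0,-0.11,0],
  [45,0,0,-0.11,0],
])

```text
clock: 54.35
tool_pos: [0.5323, -0.0703, 0.2127]
orientation: [-179.9, 0.1, -98.2]
force: [-0.6, 0.1, -1.6]
opening: 0.0394
```

```bash
python3 - <<'E'
from h import *
HSV['yellow']=((24,110,150),(35,255,255))
s=wr('w36');chk(s,'teal',3);chk(s,'yellow',4)
go(.507,-.40,.25,TA-180)
E
```

```text
teal centre [-24.1   0.7] goal -16 size [33.9 28.8] tail x [-9.7 -9.7] goal 9.5 ang -0.0
yellow centre [17.6 -0.5] goal 16 size [35.8 48.6] tail x [41.9 41.9] goal 41.5 ang -0.0
t 54.4 tcp [ 0.5317 -0.0704  0.2117] [ 1.7999e+02  2.0000e-02 -9.8230e+01] q [13.0, 12.0, -23.0, -0.0, -55.0, -22.0] open 0.0394 F [-0.1 -0.9  0. ]
GO d [ 0.3298 -0.0227 -0.0385] spin -0.03 rows>= 7
```

View pics/w36.png

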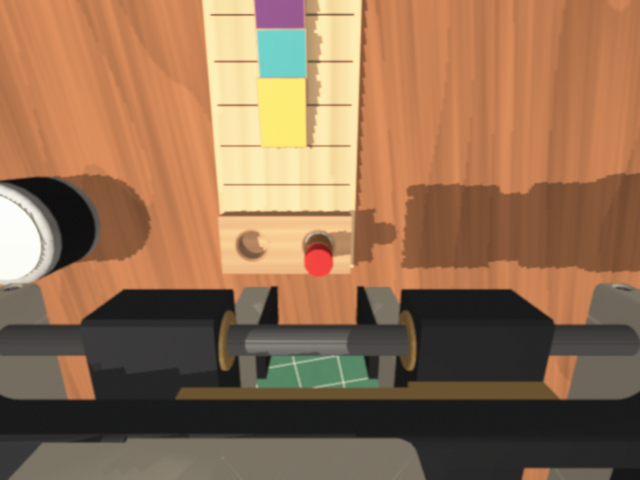

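Request:
play_rows([
  [70,0.33,-0.0227,-0.0385,0],
  [70,0.33,-0.0227,-0.0385,0],
  [70,0.33,-0.0227,-0.0385,0],
  [70,0.33,-0.0227,-0.0385,0],
  [70,0.33,-0.0227,-0.0385,0],
  [70,0.33,-0.0227,-0.0385,0],
  [70,0.33,-0.0227,-0.0385,0],
  [70,0.33,-0.0227,-0.0385,0],
  [70,0.33,-0.0227,-0.0385,0],
  [70,0.33,-0.0227,-0.0385,0],
])

```text
clock: 55.4
tool_pos: [0.5072, -0.3995, 0.2491]
orientation: [179.9, 0.0, -98.2]
force: [0.3, -0.2, -0.7]
opening: 0.0613
```

```bash
python3 - <<'E'
from h import *
s=wr('w37');T=s['T'];print(T[:3,3])
f=s['frame'].astype(int)
m=((f[...,2]>150)&(f[...,0]<90)&(f[...,1]<140)).astype(np.uint8);m[285:]=0
for c in cv2.findContours(m,0,1)[0]:
    if cv2.contourArea(c)>30:
        k,r=cv2.minEnclosingCircle(c);print(cv2.contourArea(c),cv2.boundingRect(c),k,r,onz([k],s,.07,T))
E
```

```text
[ 0.50715794 -0.39948158  0.24905588]
410.5 (298, 189, 24, 24) (309.23040771484375, 200.16143798828125) 11.942652702331543 [[ 0.50834112 -0.43633889  0.07      ]]
```

View pics/w37.png

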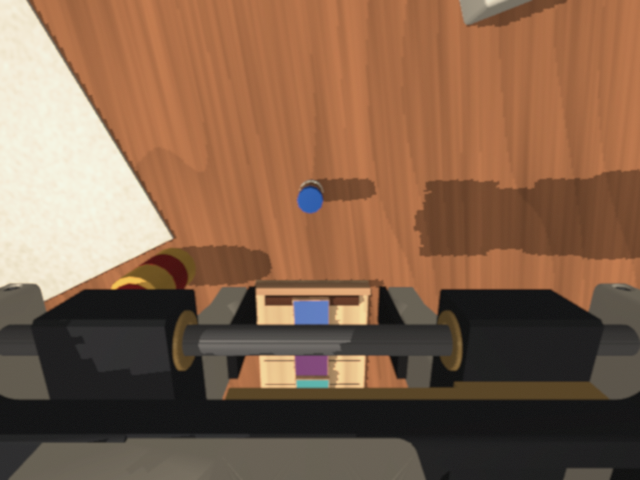

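```bash
python3 - <<'E'
from h import *
s=dict(np.load('pics/w37.npz'))
save(0,'c37',cv2.resize(s['frame'][160:240,250:400],None,fx=5,fy=5,interpolation=2))
go(.508,-.4345,.16,TA-180)
E
```

```text
t 55.5 tcp [ 0.5074 -0.3992  0.2495] [ 1.7992e+02  3.0000e-02 -9.8160e+01] q [-21.0, 19.0, -7.0, -0.0, -64.0, 13.0] open 0.0614 F [ 0.6 -0.3 -0.2]
GO d [ 0.0349 -0.0057  0.0895] spin 0.04 rows>= 2
```

View pics/c37.png

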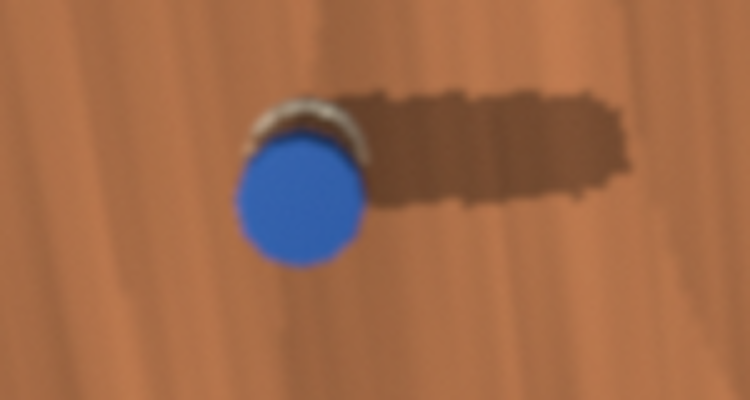

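The blue-capped vial (309,200) has the amber body and white band, so it is vial1.

Request:
play_rows([
  [70,0.035,-0.0057,0.03,0],
  [70,0.035,-0.0057,0.07,0],
  [70,0.035,-0.0057,0.09,0],
  [70,0.035,-0.0057,0.09,0],
  [70,0.035,-0.0057,0.09,0],
])

```text
clock: 55.95
tool_pos: [0.5088, -0.4351, 0.161]
orientation: [180.0, -0.0, -98.1]
force: [0.6, 0.8, 0.8]
opening: 0.0618
```

```bash
python3 - <<'E'
from h import *
go(.508,-.4345,.091,TA-180)
s=wr('w38')
E
```

```text
t 56.0 tcp [ 0.5088 -0.4351  0.161 ] [ 1.7999e+02 -3.0000e-02 -9.8110e+01] q [-24.0, 26.0, -9.0, 0.0, -55.0, 16.0] open 0.0618 F [0.6 0.8 0.8]
GO d [-0.0005  0.0009  0.07  ] spin 0.09 rows>= 2
```

View pics/w38.png

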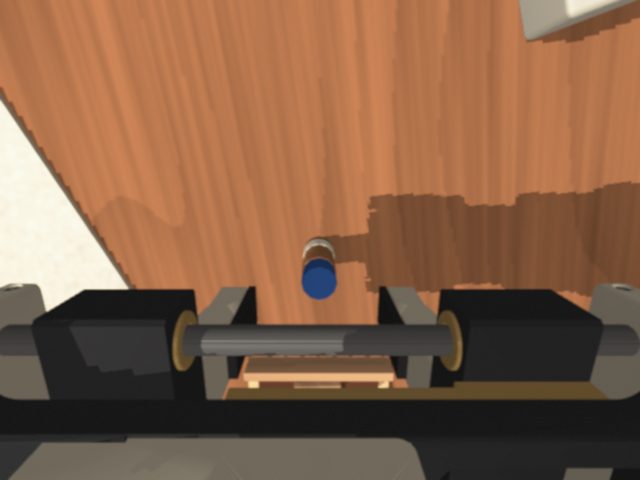

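Request:
play_rows([
  [70,0,0.0005,0.03,0],
  [70,0,0.0005,0.06,0],
  [70,0,0.0005,0.0698,0],
  [70,0,0.0005,0.0698,0],
  [0,0,0.0005,0.0698,0],
  [0,0,0.0005,0.0698,0],
  [0,0,0.0005,0.0698,0],
  [0,0,0.0005,0.0698,0],
  [0,0,0.0005,0.0698,0],
  [0,0,0.0005,0.0698,0],
])

```text
clock: 57.0
tool_pos: [0.5076, -0.4357, 0.0908]
orientation: [-180.0, -0.0, -98.2]
force: [-0.3, 0.2, 1.7]
opening: 0.0209
```

Request:
play_rows([
  [0,0,0,-0.03,0],
  [0,0,0,-0.08,0],
  [0,0,0,-0.13,0],
  [0,0,0,-0.13,0],
  [0,0,0,-0.13,0],
])

```text
clock: 57.5
tool_pos: [0.5081, -0.4358, 0.2224]
orientation: [-179.8, -0.0, -98.2]
force: [0.4, 1.2, -2.0]
opening: 0.0214
```

```bash
python3 - <<'E'
from h import *
s=wr('w39');save(0,'c39',cv2.resize(s['frame'][200:360,220:420],None,fx=3.5,fy=3.5))
p=t2w(121,-28);go(p[0],p[1],.22,TA-180)
print(w2t([[.5321,-.0705]]))
E
```

```text
t 57.5 tcp [ 0.5074 -0.4354  0.2206] [-1.7997e+02  2.0000e-02 -9.8230e+01] q [-24.0, 23.0, -6.0, -0.0, -62.0, 16.0] open 0.0213 F [-0.5 -0.4 -1.8]
GO d [-0.3663 -0.0285  0.0007] spin -0.03 rows>= 8
[[119.38173715  28.31679424]]
```

View pics/c39.png

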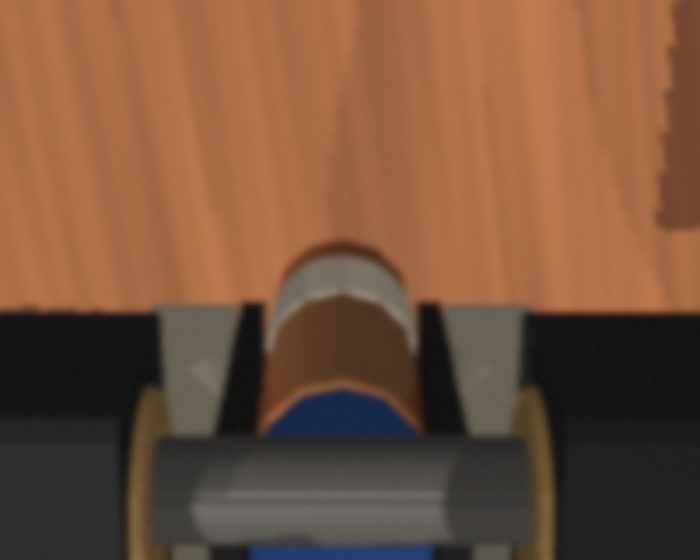

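```bash
python3 - <<'E'
from h import *
p=t2w(121,-27.7);go(p[0],p[1],.22,TA-180)
E
```

```text
t 57.5 tcp [ 0.5074 -0.4354  0.2206] [-1.7997e+02  2.0000e-02 -9.8230e+01] q [-24.0, 23.0, -6.0, -0.0, -62.0, 16.0] open 0.0213 F [-0.5 -0.4 -1.8]
GO d [-0.3663 -0.0282  0.0007] spin -0.03 rows>= 8
```

Request:
play_rows([
  [0,-0.3663,-0.0282,0,0],
  [0,-0.3663,-0.0282,0,0],
  [0,-0.3663,-0.0282,0,0],
  [0,-0.3663,-0.0282,0,0],
  [0,-0.3663,-0.0282,0,0],
  [0,-0.3663,-0.0282,0,0],
  [0,-0.3663,-0.0282,0,0],
  [0,-0.3663,-0.0282,0,0],
  [0,-0.3663,-0.0282,0,0],
  [0,-0.3663,-0.0282,0,0],
])

```text
clock: 58.55
tool_pos: [0.5873, -0.0771, 0.2192]
orientation: [179.9, -0.0, -98.2]
force: [-0.1, -0.7, -0.2]
opening: 0.0211
```

Request:
play_rows([
  [0,0,0,0.03,0],
  [0,0,0,0.07,0],
  [0,0,0,0.09,0],
  [0,0,0,0.09,0],
  [0,0,0,0.09,0],
  [0,0,0,0.09,0],
])

```text
clock: 59.15
tool_pos: [0.5886, -0.0778, 0.132]
orientation: [-179.9, 0.0, -98.3]
force: [0.0, 0.3, 0.2]
opening: 0.0212
```

```bash
python3 - <<'E'
from h import *
p=t2w(121,-27.7);go(p[0],p[1],.124,TA-180)
s=wr('w40');save(0,'c40',cv2.resize(s['frame'][200:360,220:420],None,fx=3.5,fy=3.5))
E
```

```text
t 59.1 tcp [ 0.5886 -0.0778  0.132 ] [-1.7988e+02  2.0000e-02 -9.8250e+01] q [11.0, 21.0, -21.0, 0.0, -47.0, -20.0] open 0.0212 F [0.  0.3 0.2]
GO d [-0.0008  0.001   0.008 ] spin -0.05 rows>= 1
```

View pics/c40.png

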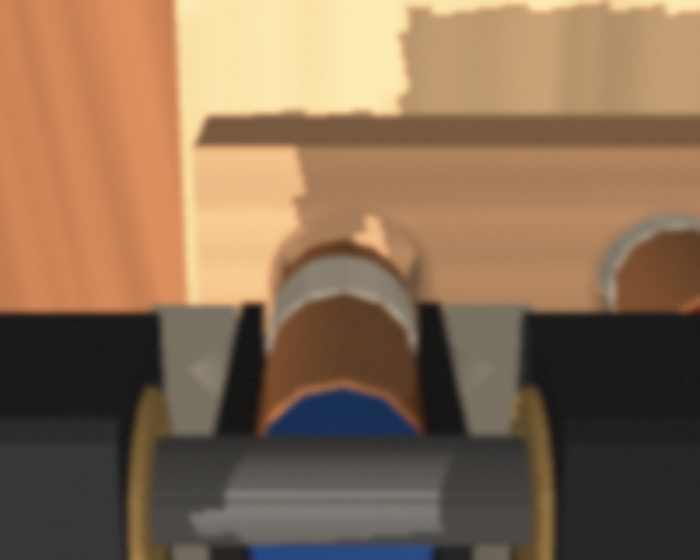

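Request:
play_rows([
  [0,-0.0007,0.0008,0.004,0],
  [0,-0.0007,0.0008,0.008,0],
  [0,-0.0007,0.0008,0.008,0],
  [0,-0.0007,0.0008,0.011,0],
  [0,-0.0007,0.0008,0.014,0],
  [0,-0.0007,0.0008,0.014,0],
  [0,-0.0007,0.0008,0.014,0],
])

```text
clock: 59.9
tool_pos: [0.5871, -0.0763, 0.1164]
orientation: [180.0, -0.0, -98.2]
force: [-0.7, 0.6, -0.5]
opening: 0.0215
```

```bash
python3 - <<'E'
from h import *
p=t2w(121,-27.7);go(p[0],p[1],.102,TA-180);print(get_obs()['moment'])
s=wr('w41');save(0,'c41',cv2.resize(s['frame'][200:360,220:420],None,fx=3.5,fy=3.5))
E
```

```text
t 59.9 tcp [ 0.5871 -0.0763  0.1164] [ 1.7998e+02 -1.0000e-02 -9.8210e+01] q [11.0, 23.0, -22.0, 0.0, -45.0, -20.0] open 0.0215 F [-0.7  0.6 -0.5]
GO d [ 0.0005 -0.0007  0.0144] spin -0.01 rows>= 1
[ 0.01371626  0.09745292 -0.04618884]
```

View pics/c41.png

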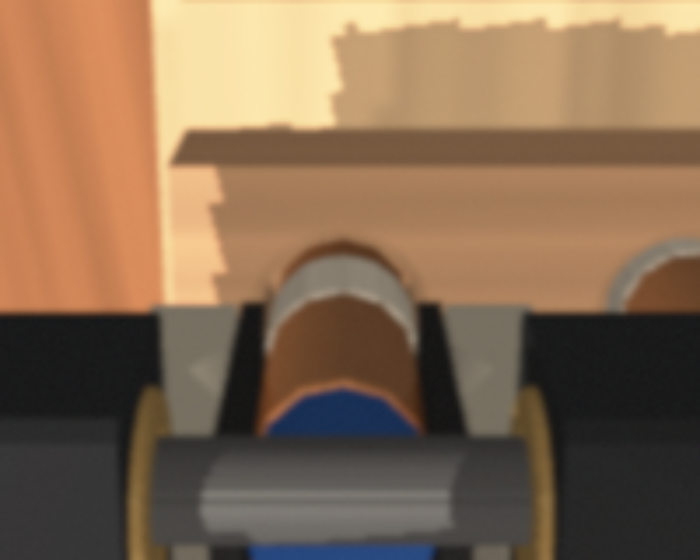

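Request:
play_rows([
  [0,0.0002,0,0.003,0],
  [0,0.0002,0,0.006,0],
  [0,0.0002,0,0.009,0],
  [0,0.0002,0,0.012,0],
  [0,0.0002,0,0.0143,0],
  [0,0.0002,0,0.0143,0],
  [0,0.0002,0,0.0143,0],
])

```text
clock: 60.65
tool_pos: [0.5872, -0.0765, 0.1022]
orientation: [180.0, -0.0, -98.2]
force: [0.4, -0.2, -0.6]
opening: 0.0214
```

Request:
play_rows([
  [40,0,0,0,0],
  [40,0,0,0,0],
  [40,0,0,0,0],
  [45,0,0,-0.03,0],
  [45,0,0,-0.08,0],
  [45,0,0,-0.13,0],
  [45,-0.05,0,-0.18,0],
  [45,-0.07,0,-0.2,0],
  [45,-0.07,0,-0.2,0],
  [45,-0.07,0,-0.2,0],
])

```text
clock: 61.65
tool_pos: [0.5973, -0.0063, 0.3033]
orientation: [-179.9, 0.1, -98.1]
force: [0.8, -0.5, -1.4]
opening: 0.0395
```

```bash
python3 - <<'E'
from h import *
HSV['yellow']=((24,110,150),(35,255,255))
s=wr('w42')
for c,i in(('blue',0),('pink',1),('purple',2),('teal',3),('yellow',4)):chk(s,c,i)
s=snapshot('scene');save(0,'s42',s['frame']);save(0,'s42c',cv2.resize(s['frame'][150:260,240:380],None,fx=5,fy=5,interpolation=2))
E
```

```text
teal centre [-15.1   0.6] goal -16 size [ 7.7 33.3] tail x [-11.2 -11.2] goal 9.5 ang 0.1
yellow centre [17.1 -0.7] goal 16 size [48.1 35.9] tail x [41.2 41.2] goal 41.5 ang 0.1
```

View pics/w42.png

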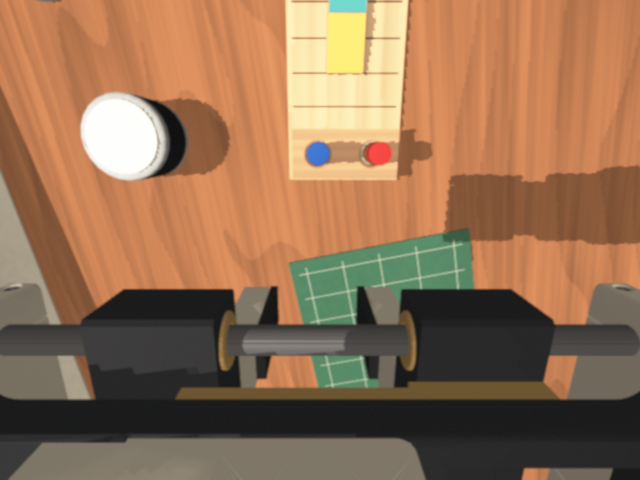

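View pics/s42c.png

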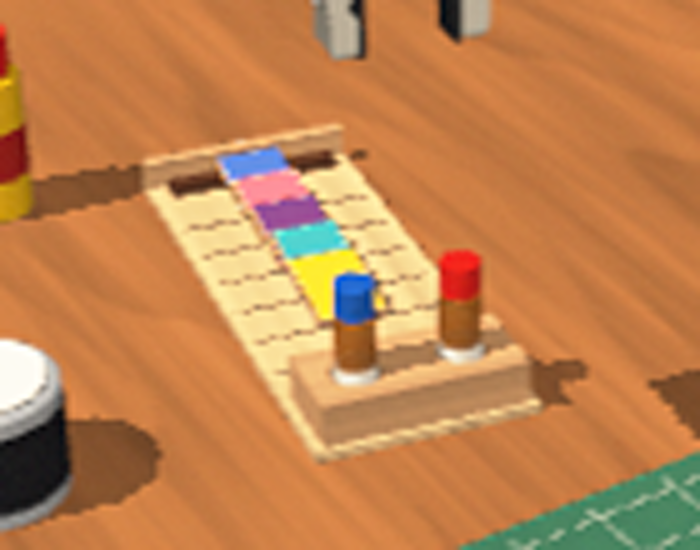

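```bash
python3 - <<'E'
from h import *
s=dict(np.load('pics/w42.npz'));T=s['T']
def wz(u,v):
    d=np.median(s['z_map'][v-2:v+3,u-2:u+3]); p=(np.array([u,v,1])@np.linalg.inv(s['mtx']).T*d)@G
    return (T@s['tool_from_camera']@np.r_[p,1])[:3]
for n,u,v in(('bluecap',317,154),('redcap',379,154),('block',345,170),('floor',310,90),('bench',250,200),('tin',125,135)):
    p=wz(u,v);print(n,p.round(4),w2t(p[None]).round(1))
p=t2w(-30,0);go(p[0],p[1],.33,TA-180)
E
```

```text
bluecap [ 0.5883 -0.0766  0.0794] [[121.4 -28.1]]
redcap [ 0.5334 -0.0687  0.0791] [[121.3  27.3]]
block [ 0.5617 -0.0555  0.0292] [[138.5   1.2]]
floor [ 0.5867 -0.1405  0.0049] [[ 57.9 -35.7]]
bench [ 0.6732 -0.0349 -0.0012] [[ 174.7 -106.2]]
tin [ 0.7632 -0.1184  0.0609] [[ 104.9 -207.3]]
t 61.8 tcp [ 0.5965 -0.0075  0.3013] [ 1.7991e+02 -2.0000e-02 -9.8220e+01] q [18.0, 13.0, -9.0, -0.0, -68.0, -26.0] open 0.0397 F [0.2 0.1 0.4]
GO d [ 0.221   0.0264 -0.0285] spin -0.02 rows>= 5
```

Caps are at 80 mm above the bench, so both vials are fully seated. One last check of the whole row.

Request:
play_rows([
  [45,0.221,0.026,-0.0285,0],
  [45,0.221,0.026,-0.0285,0],
  [45,0.221,0.026,-0.0285,0],
  [45,0.221,0.026,-0.0285,0],
  [45,0.221,0.026,-0.0285,0],
  [45,0.221,0.026,-0.0285,0],
  [45,0.221,0.026,-0.0285,0],
  [45,0.221,0.026,-0.0285,0],
])

```text
clock: 62.55
tool_pos: [0.5396, -0.222, 0.3298]
orientation: [179.9, 0.0, -98.2]
force: [-0.1, 1.2, 0.1]
opening: 0.0395
```

```bash
python3 - <<'E'
from h import *
HSV['yellow']=((24,110,150),(35,255,255))
s=wr('w43');T=s['T']
for c,i in(('blue',0),('pink',1),('purple',2),('teal',3),('yellow',4)):chk(s,c,i)
save(0,'c43',cv2.resize(s['frame'][90:290,240:400],None,fx=3,fy=3,interpolation=2))
o,_=ray([[0,0]],s,T)
# height profile down the middle from depth
M=np.linalg.inv(T@s['tool_from_camera'])
for y in (0,):
  out=[]
  for x in range(-138,90,6):
    w=np.r_[t2w(x,-.5),.012,1];c=(M@w)[:3]@G;u=s['mtx']@c;u=(u[:2]/u[2]).round().astype(int)
    if u[1]>283: break
    d=s['z_map'][u[1],u[0]];p=(np.array([u[0],u[1],1])@np.linalg.inv(s['mtx']).T*d)@G
    q=(T@s['tool_from_camera']@np.r_[p,1])[:3];out.append((round(w2t(q[None])[0,0],0),round(q[2]*1000,1)))
  print(out)
E
```

```text
blue centre [-120.6   -0.6] goal -112 size [27.8 33.5] tail x [-107.1 -106.4] goal -86.5 ang 1.2
pink centre [-89.5  -0.5] goal -80 size [32.2 25.9] tail x [-76.6 -76.5] goal -54.5 ang -0.0
purple centre [-56.9  -0.6] goal -48 size [33.2 28.7] tail x [-42.5 -42.5] goal -22.5 ang -0.0
teal centre [-24.6   1. ] goal -16 size [32.8 28. ] tail x [-10.6 -10.6] goal 9.5 ang -0.0
yellow centre [17.4 -1.6] goal 16 size [45.6 34. ] tail x [39.9 40.5] goal 41.5 ang 1.0
[(np.float64(-139.0), np.float64(5.6)), (np.float64(-131.0), np.float64(19.0)), (np.float64(-126.0), np.float64(19.3)), (np.float64(-120.0), np.float64(17.1)), (np.float64(-114.0), np.float64(16.4)), (np.float64(-108.0), np.float64(14.5)), (np.float64(-102.0), np.float64(19.0)), (np.float64(-96.0), np.float64(18.6)), (np.float64(-90.0), np.float64(16.9)), (np.float64(-85.0), np.float64(17.9)), (np.float64(-79.0), np.float64(15.7)), (np.float64(-72.0), np.float64(21.3)), (np.float64(-66.0), np.float64(18.9)), (np.float64(-60.0), np.float64(17.4)), (np.float64(-55.0), np.float64(17.7)), (np.float64(-49.0), np.float64(17.7)), (np.float64(-42.0), np.float64(14.3)), (np.float64(-37.0), np.float64(20.2)), (np.float64(-31.0), np.float64(19.1)), (np.float64(-24.0), np.float64(16.6)), (np.float64(-19.0), np.float64(16.4)), (np.float64(-13.0), np.float64(14.6)), (np.float64(-8.0), np.float64(21.7)), (np.float64(-1.0), np.float64(18.9)), (np.float64(4.0), np.float64(17.5)), (np.float64(11.0), np.float64(16.5)), (np.float64(18.0), np.float64(15.3)), (np.float64(24.0), np.float64(13.3)), (np.float64(30.0), np.float64(13.8)), (np.float64(36.0), np.float64(12.5)), (np.float64(42.0), np.float64(11.2)), (np.float64(51.0), np.float64(5.5)), (np.float64(56.0), np.float64(5.4)), (np.float64(64.0), np.float64(3.8))]
```

View pics/c43.png

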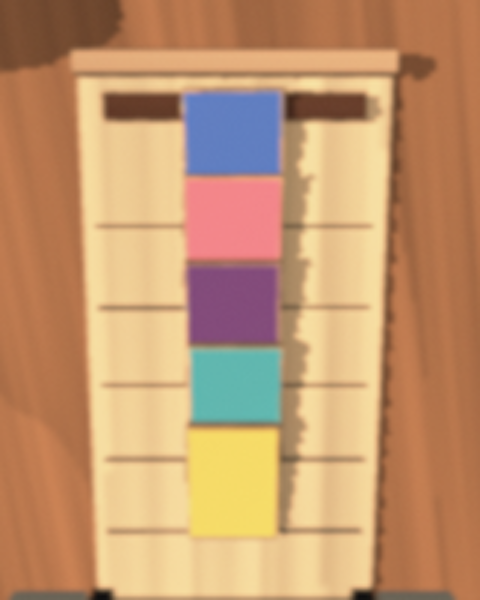

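```bash
python3 -c "
from plant import close_job
print(close_job())"
```

```text
the job is handed in; nothing more can be done
None
```

I finished the job and handed it in at about 62.6 s. Five tiles were present (there was no light green one). They lie as a shingled row, head to tail: blue, pink, purple, teal, yellow, on lines 0 to 4. The red-capped and blue-capped amber vials stand in the two bores.

**Mended on the way:**
- Teal was knocked aside after I placed it. I set yellow aside, re-laid teal, then laid yellow again.
- I nudged pink and purple by 1.5–2 mm.

**Last checks:**
- **Tiles:** In the camera fits taken as each tile was laid, every tail came within about 1 mm of its line. Yellow is about 1 mm tailward of its own. Sideways offsets were up to about 1 mm. Yellow read 1.6 mm off and blue and yellow about 1° askew in the final, coarser view, where only parts of the lapped tiles show. The depth profile shows each tile sloping down onto the floor or the one before.
- **Vials:** The cap tops measure about 79–80 mm above the bench (80 expected), so both are right to the bottom.
- **Disagreement:** Wrist-camera readings of the vials and bores differed from the tool position by up to about 2 mm. I corrected for this before insertion, and both went in with under about 2.5 N.
- **Bystanders:** I did not touch the spool, tin or can, but I did not re-measure their positions at the end.

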